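# Rack the hot weldments, bolt them in and scan each weld

## Robot

A 6-joint arm with a two-finger parallel gripper is mounted at the origin on the work surface. World frame = base frame: x ahead of the robot, y to its left, z up, the work surface at z = 0. Lengths are in m, angles in rad, forces in N, time in s.
With the tool pointing down it reaches from about 0.4 to 0.825 m from the base axis. Payload 7 kg.
Tool frame: the origin (TCP) lies at the centre of the arm's flange, where the gripper is bolted on; the fingertips stand 178 mm ahead of it and the grasp point (between the pads) lies 159 mm ahead of it; z points along the fingers, y is the direction in which the jaws open and shut (so a half turn about z gives the same grasp; the last joint's range is limited). The gripper opens to 88 mm and grips with 3 to 60 N. Pads are 19 mm wide; open, the fingers measure 130 mm over their backs; the gripper's body (78 mm by 193 mm) begins 47 mm behind the grasp point.
Start: joints at [1.567, 0.359, 0.012, 0, -1.224, -0.288], TCP at [0.194, 0.646, 0.405] pointing down, gripper open.
Joint ranges: [-3.07, 3.07], [-1.43, 2.12], [-1.02, 1.25], [-3.03, 1.67], [-3.05, -0], [-3.03, 3.03]. Speed limits (rad/s): [2.39, 2.39, 3.01, 3.14, 3.14, 3.14].

## Interface

Orientations are given as [roll, pitch, yaw] about the fixed x, y, z axes, in that order (R = Rz(yaw) Ry(pitch) Rx(roll)).
In Python, from station import arm gives the robot as it stands.
- The arm moves only by the shell command python3 -m handwheel 'ROWS' [OPENING] [FORCE]. ROWS is JSON, a list of rows, each a list of 4 numbers: the shift along the world's x, y, z in cm, then the turn about the world's z in rad. In form: [[dx, dy, dz, yaw], ...]. A call has 1 to 20 rows; each row shifts and turns the commanded pose from where the row before left it; what a row does not reach is not made up. A row lasts 1/10 s, in which the tool goes at most 50 mm and 8.59 degrees, less where a joint would pass 70% of its speed; a pose out of reach is approached as far as the arm can. A call is refused whole if a number of a shift passes 5 or a number of a turn 0.15, either way. A call with a gripper value outside its range is refused whole. OPENING is the closure, from 0 (fully open) to 1 (shut), set as the call begins (- or left out, the last holds). The fingers move at their own pace and stop on an object; FORCE is the grip in N (left out, the last holds). Time passes only in rows, so rows that do not move let the fingers close. It gives the time, the measured TCP pose, the force and the opening at its end, in the units of the state.
- arm.get_state(): the state, without advancing time (a new reading comes with each control period).
- arm.grab_frame(name): name is "scene" or "top"; returns a dict with "image" (384x512x3 uint8, red, green, blue), "depth" (384x512 float32, m along the optical axis (not along the pixel's ray), 0 where there is no reading), "vfov" (degrees; the focal length in pixels is half the picture's height over the tangent of half this angle, whatever the lens; pixels are square), "cx", "cy" (the principal point, pixels), "k1" (the pictures are not rectified: a ray, as slopes to the right and down, at radius r is drawn at 1 + k1 r^2 times it, then the intrinsics apply), "rvec" (rotation vector, rad) and "tvec" (3), from world to camera coordinates, as OpenCV has them. Camera axes: x right, y down, z forward; pixel columns grow to the right and rows downward; lengths in m; the calibration is good to about 2 mm. A picture is of the moment at which its call begins.
- arm.job_done(): hands the job in, once; it reports no verdict.
The state is a dict: "t": time; "q": joint angles; "qd": joint speeds; "joint_efforts": joint torques, N m; "eef_pos": TCP position; "ee_rot": TCP orientation; "force": force on the tool from outside, world axes, zero at the start; "moment": the same for the moment, N m; "width": finger opening in m.
Only numpy, scipy, OpenCV 4.12 (cv2) and the standard library are available. Lean on these libraries where they do the work, as an engineer would, in place of code of your own. Each camera call takes 0.05 s, during which the arm holds its last target.

## Task

Draw the bolt of the cooling rack fully back, stand every weldment on the bench in a pocket of its own, flat and with its coloured disc towards the robot's side (away from the bolt), and slide the bolt fully home to lock them in. Then pick up the scanner and aim it at the coloured discs in the order red, yellow, blue (leaving out any that is not there): each time its lens square to the sloping disc, about 8 cm from it and in line with the white dot, held still for two seconds, never touching a weldment. Finally stand the scanner upright on its dock pad again, leaving the racked weldments and the bolt as they are and the other things on the bench alone.

Things in the scene. Friction and masses are not known exactly. Their poses are not given: they have to be found in the camera images.
- rack: fixed grey cooling rack, 160 x 310 mm; origin under its middle on the bench; x runs from the open front (robot's side) to the bolt at the back, y along its length. Three pockets in a row along y, each 110 x 60 mm (x by y), floor 12 mm above the bench, walls 8 mm above that floor. Bolt bar along the back at x = +74 mm, top 39 mm over the bench; yellow keeper at its +y end, 50 mm high
- slot1 (a point): centre of the floor of pocket 1 (80 mm apart along the rack's y, pocket 1 at -y; axes as the rack's)
- slot2 (a point): centre of the floor of pocket 2 (80 mm apart along the rack's y, pocket 1 at -y; axes as the rack's)
- slot3 (a point): centre of the floor of pocket 3 (80 mm apart along the rack's y, pocket 1 at -y; axes as the rack's)
- bolt (a joint): m: 0 = fully home in the keeper (starts there or nearly), 0.040 = fully drawn, stops at both ends; grows to the rack's -y; friction 3 N, stays put. Its three yellow tongues, 20 mm wide, reach forward to rack x = +36 mm, 27 to 35 mm over the bench: home, they lie over the middles of the pockets' rear ends; drawn, over the 20 mm walls beside the pockets
- bolt_handle (a point): point on the axis of the bolt's upright red handle post (18 mm diameter), 68 mm above the bench and 19 mm below the post's top at 87 mm; the post rises from the bar, at its -y end. It moves with the bolt
- red: dark steel weldment, 0.4 to 0.65 kg, red square on its top and red disc on its slope. Base plate 100 x 50 x 10 mm (x, y, z), origin at the centre of its underside, z up. On it a tube 30 x 30 mm square, centred at x = +5 mm, top at z = 75 mm: lift by its faces that look along +-y. Before the tube a plate 36 mm wide slopes down to -x. None if absent
- yellow: dark steel weldment, 0.4 to 0.65 kg, yellow square on its top and yellow disc on its slope. Base plate 100 x 50 x 10 mm (x, y, z), origin at the centre of its underside, z up. On it a tube 30 x 30 mm square, centred at x = +5 mm, top at z = 75 mm: lift by its faces that look along +-y. Before the tube a plate 36 mm wide slopes down to -x. None if absent
- blue: dark steel weldment, 0.4 to 0.65 kg, blue square on its top and blue disc on its slope. Base plate 100 x 50 x 10 mm (x, y, z), origin at the centre of its underside, z up. On it a tube 30 x 30 mm square, centred at x = +5 mm, top at z = 75 mm: lift by its faces that look along +-y. Before the tube a plate 36 mm wide slopes down to -x. None if absent
- red_mark (a point): centre of the red disc (30 mm across, white dot in the middle) on the red weldment's sloping plate, at (-29.5, 0, 26.6) mm in the weldment's frame; its z axis is the plate's outward normal, leaning 30 degrees from the weldment's +z towards its -x
- yellow_mark (a point): centre of the yellow disc (30 mm across, white dot in the middle) on the yellow weldment's sloping plate, at (-29.5, 0, 26.6) mm in the weldment's frame; its z axis is the plate's outward normal, leaning 30 degrees from the weldment's +z towards its -x
- blue_mark (a point): centre of the blue disc (30 mm across, white dot in the middle) on the blue weldment's sloping plate, at (-29.5, 0, 26.6) mm in the weldment's frame; its z axis is the plate's outward normal, leaning 30 degrees from the weldment's +z towards its -x
- scanner: hand-held weld scanner, 149 mm tall, about 0.3 kg, standing on its lens end: black round foot 60 mm diameter x 24 mm, above it a white upright grip, 34 x 34 mm square, from z = 38 to 149 mm; origin at the centre of the lens, on the underside of the foot; z up through the grip. It looks along -z
- scanner_spot (a point): the scanner's focus: the point on its axis 80 mm beyond the lens (at z = -80 mm in its frame), to be brought onto the white dot
- dock: the scanner's dock: fixed black flat pad, 130 x 130 x 3 mm, with a green ring; origin at the centre of its underside, on the bench
- gel_tub: bystander: low tub with a white lid, 66 mm diameter, 60 mm tall
- hammer: bystander: hammer, 220 mm, lying along its x
- wire_brush: bystander: brush, 150 mm, lying along its x
- magnet: bystander: orange magnet block 70 x 45 x 22 mm
- chalk_cup: bystander: empty steel cup, 72 mm diameter, 80 mm tall
There are look-alikes about, which are no part of the job. What is shaped like the yellow but purple is not meant.

How it is judged:
By the outcome, as a careful person would: the job done as asked, in the order asked, and still so for the second after the job is handed in, with the robot touching nothing.
Of red, yellow, blue only 2 to 3 are there at a start; the rules pass over those that are not, and their reading is None.
At some moment in a run one of red, yellow, blue may be knocked a few centimetres aside while the robot is not near it.
It also fails if it takes over 208 s, if anything falls off the work surface, if the arm or the gripper's body presses on something with over 40 N, if the wrist force passes 120 N, or if a joint passes its speed limit or range.

## Working session

There is one attempt and no reset: what is moved stays moved. The work goes in short steps, Python scripts to look and compute and a shell command to move; the robot and the scene stay as the last step left them, time stands still between calls to the robot, and variables do not carry over. Pictures are saved under pics/ and viewed, and the job is handed in when it is done.

```bash
ls; mkdir -p pics
cat > h.py <<'E'
import numpy as np, cv2
from station import arm
def grab(name):
    f=arm.grab_frame(name); np.savez('%s.npz'%name,**f); return f
def load(name): 
    d=np.load('%s.npz'%name); return {k:d[k] for k in d.files}
def cam(f):
    h=f['image'].shape[0]; fl=h/2/np.tan(np.radians(float(f['vfov']))/2)
    R,_=cv2.Rodrigues(np.array(f['rvec'],float)); t=np.array(f['tvec'],float).ravel()
    return fl,R,t
def ray(f,u,v):
    fl,R,t=cam(f); xd=(u-float(f['cx']))/fl; yd=(v-float(f['cy']))/fl
    x,y=xd,yd
    for _ in range(30):
        s=1+float(f['k1'])*(x*x+y*y); x,y=xd/s,yd/s
    return np.array([x,y,1.0])
def pix2z(f,u,v,z):
    fl,R,t=cam(f); d=R.T@ray(f,u,v); c=-R.T@t
    return c+d*(z-c[2])/d[2]
def pix2d(f,u,v):
    fl,R,t=cam(f); D=float(f['depth'][int(round(v)),int(round(u))])
    return R.T@(ray(f,u,v)*D-t), D
def proj(f,P):
    fl,R,t=cam(f); c=R@np.array(P,float)+t; x,y=c[0]/c[2],c[1]/c[2]; s=1+float(f['k1'])*(x*x+y*y)
    return np.array([x*s*fl+float(f['cx']),y*s*fl+float(f['cy'])])
def cloud(f):
    fl,R,t=cam(f);h,w=f['depth'].shape
    v,u=np.mgrid[0:h,0:w].astype(float)
    xd=(u-float(f['cx']))/fl; yd=(v-float(f['cy']))/fl;x,y=xd.copy(),yd.copy()
    for _ in range(30):
        s=1+float(f['k1'])*(x*x+y*y); x,y=xd/s,yd/s
    D=f['depth'][...,None]; P=(np.dstack([x,y,np.ones_like(x)])*D-t)@R
    P[f['depth']<=0]=np.nan
    return P
def crop(f,u0,v0,u1,v1,k,fn):
    im=f['image'][v0:v1,u0:u1][:,:,::-1]; im=cv2.resize(im,None,fx=k,fy=k,interpolation=cv2.INTER_CUBIC); cv2.imwrite('pics/'+fn,im)
E
python3 - <<'E'
from h import *
for n in ['scene','top']:
    f=grab(n); crop(f,0,0,512,384,1.5,n+'0.png'); fl,R,t=cam(f); print(n,fl,-R.T@t,R[2],f['k1'])
s=arm.get_state(); print({k:np.round(v,4) for k,v in s.items()})
E
```

```text
pics
scene 371.7497999546184 [1.09387563 0.28690096 0.72685298] [-0.57842553 -0.32733398 -0.74717894] -0.10773538038198607
top 349.365162180894 [ 0.39751355 -0.05050043  1.13492102] [ 0.13357995  0.01456193 -0.99093105] -0.0416006410956239
{'t': np.float64(0.1), 'q': array([ 1.5671e+00,  3.5930e-01,  1.1100e-02, -3.0000e-04, -1.2241e+00,
       -2.8810e-01]), 'qd': array([ 0.0007, -0.0011,  0.0022, -0.0006, -0.0006,  0.001 ]), 'joint_efforts': array([-1.50000e-03, -5.84165e+01,  2.93753e+01,  7.01560e+00,
        1.01000e-02, -1.00000e-04]), 'eef_pos': array([0.1941, 0.6463, 0.4038]), 'ee_rot': array([ 3.1401e+00, -1.0000e-04, -2.9190e-01]), 'force': array([ 0.1643,  0.2621, -0.7453]), 'moment': array([ 0.0152,  0.0122, -0.0063]), 'width': np.float64(0.0878)}
```

View images.

View pics/scene0.png

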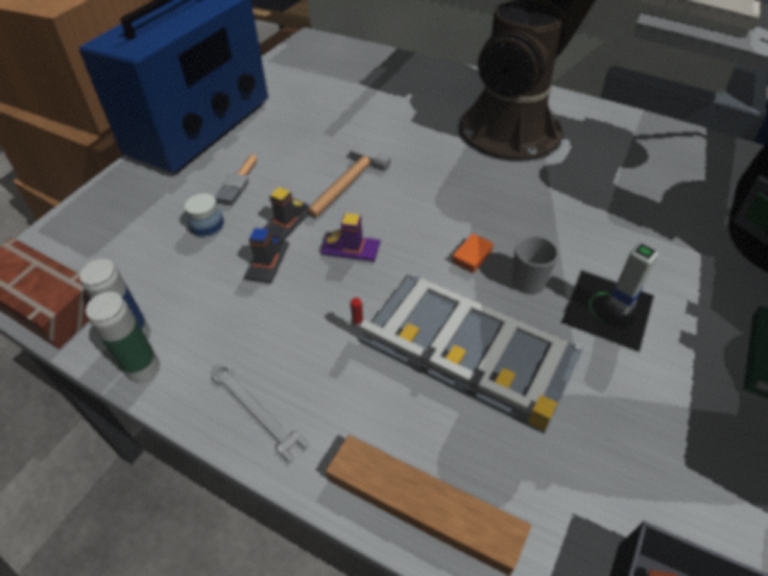

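View pics/top0.png

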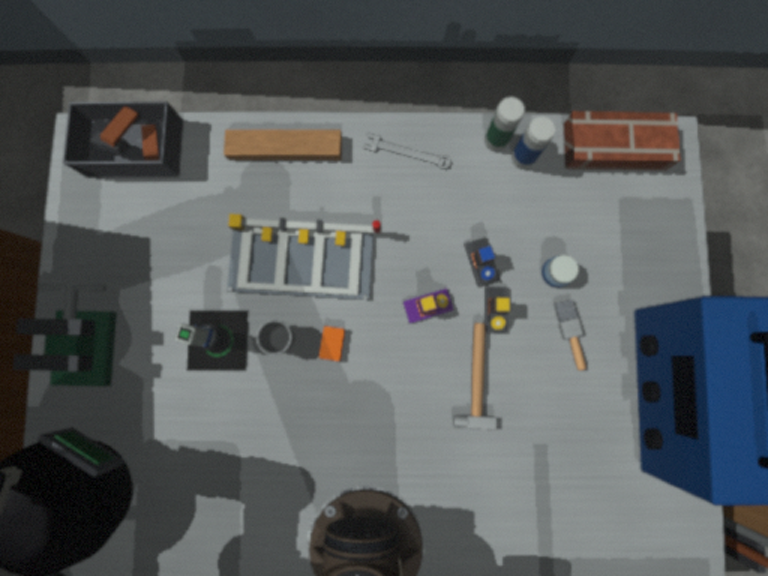

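Run:
```python
from h import *
f=load('top'); crop(f,265,150,400,260,5.5,'t1.png'); crop(f,115,130,285,260,4.6,'t2.png')
f=load('scene'); crop(f,150,110,270,200,6,'s1.png'); crop(f,200,150,450,300,3.2,'s2.png')
```

```text
(no output)
```

View pics/t1.png

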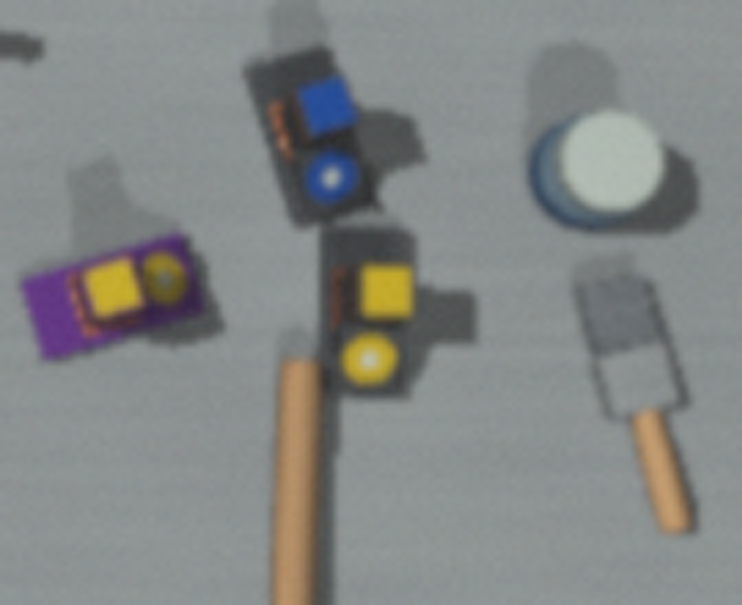

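View pics/t2.png

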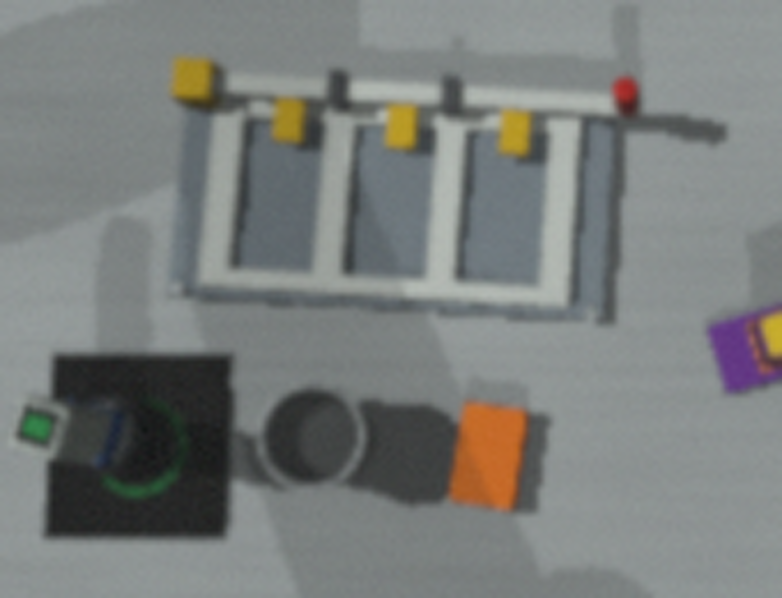

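View pics/s1.png

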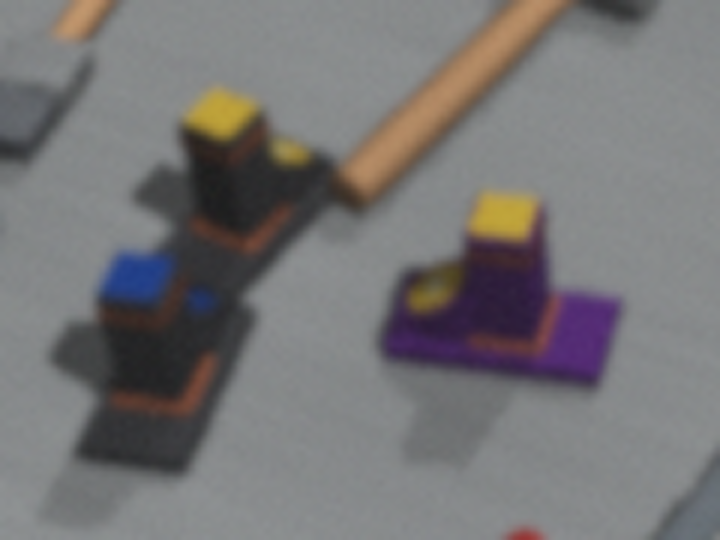

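View pics/s2.png

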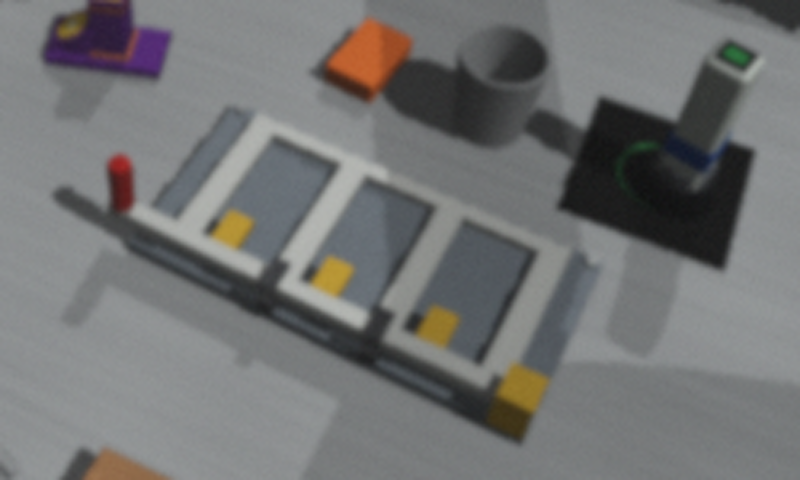

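```bash
cat >> h.py <<'E'
from scipy.optimize import least_squares
def tf(p,P):
    P=np.atleast_2d(P).astype(float); c,s=np.cos(p[2]),np.sin(p[2])
    return np.c_[p[0]+c*P[:,0]-s*P[:,1],p[1]+s*P[:,0]+c*P[:,1],P[:,2]+(p[3] if len(p)>3 else 0)]
def fit(obs,p0):
    # obs: (frame,u,v,model xyz m)
    def r(p): return np.concatenate([proj(f,tf(p,X)[0])-[u,v] for f,u,v,X in obs])
    s=least_squares(r,p0); return s.x, r(s.x).reshape(-1,2)
E
python3 - <<'E'
from h import *
T=load('top');S=load('scene')
C=lambda u,v:(u/4.6+115-.4,v/4.6+130-.4)
D=lambda u,v:(u/3.2+200-.35,v/3.2+150-.35)
mm=lambda *a:np.array(a)/1000
o=[(T,*C(313,272),mm(-55,50,20)),(T,*C(425,278),mm(-55,-30,20)),(T,*C(540,287),mm(-55,-110,20)),
(T,*C(287,143),mm(36,80,35)),(T,*C(400,149),mm(36,0,35)),(T,*C(514,155),mm(36,-80,35)),]
p,r=fit(o,[.62,.05,0.]);print(p,np.round(r,2).tolist())
o2=[(S,*D(338,163),mm(-55,-50,20)),(S,*D(436,210),mm(-55,30,20)),(S,*D(537,250),mm(-55,110,20)),]
p2,r=fit(o2,[.62,.05,0.]);print(p2,np.round(r,2).tolist())
p3,r=fit(o+o2,[.62,.05,0.]);print(p3,np.round(r,2).tolist())
# blue, yellow
A=lambda u,v:(u/5.5+265-.4,v/5.5+150-.4)
B=lambda u,v:(u/6+150-.4,v/6+110-.4)
for n,sq,d,ssq,sd in [('blue',(328,106),(331,178),(138,278),(202,300)),('yellow',(387,291),(369,360),(223,115),(292,152))]:
    o=[(T,*A(*sq),mm(5,0,75)),(T,*A(*d),mm(-29.5,0,26.6)),(S,*B(*ssq),mm(5,0,75)),(S,*B(*sd),mm(-29.5,0,26.6))]
    p,r=fit(o[:2],[.6,-.25,0.]);print(n,p,np.round(r,2).tolist())
    p,r=fit(o,[.6,-.25,0.]);print(n,p,np.round(r,2).tolist())
# handle top
print('handle',pix2z(T,*C(626,90),.087))
print('handle S',pix2z(S,*D(119,160),.087))
P=cloud(T)
m=(P[...,2]>.06)&(P[...,2]<.1)
u,v=C(626,90);u,v=int(u),int(v);q=P[v-3:v+4,u-3:u+4];print(np.round(q[...,2],3))
# scanner top, dock
for a in [(38,427)]: print('scanner top',pix2z(T,*C(*a),.152),pix2d(T,*C(*a)))
print('scanS',pix2z(S,*D(737,54),.152),pix2d(S,*D(737,54)))
dk=[C(53,354),C(234,353),C(229,537),C(45,537)];w=np.array([pix2z(T,*a,.003) for a in dk]);print(w,w.mean(0))
E
```

```text
[ 0.59810686  0.14897493 -0.07119175] [[0.74, -0.01], [0.89, 0.71], [0.53, 0.79], [-0.64, -1.15], [-0.7, -0.51], [-0.83, 0.15]]
[ 0.59735636  0.15218936 -0.04407319] [[0.28, 0.62], [-0.2, -0.95], [-0.07, 0.36]]
[ 0.59746434  0.15001134 -0.06527736] [[0.5, 0.28], [0.67, 0.86], [0.33, 0.79], [-1.04, -0.82], [-1.09, -0.33], [-1.2, 0.19], [0.07, 0.23], [-0.74, -0.87], [-0.87, 0.96]]
blue [ 0.60129071 -0.24417567  0.29171327] [[0.01, 0.02], [-0.01, -0.02]]
blue [ 0.59898406 -0.24244148  0.16920936] [[-0.35, 0.71], [-1.63, 0.93], [-0.35, -0.33], [-1.77, 0.48]]
yellow [ 0.49701144 -0.27392956 -0.02217623] [[-0.0, 0.12], [0.0, -0.12]]
yellow [ 0.49504542 -0.27218176 -0.09043575] [[-0.46, 0.76], [-1.17, 0.45], [-0.41, -0.1], [-1.42, 0.17]]
handle [ 0.66299073 -0.01534725  0.087     ]
handle S [ 0.65980124 -0.0151962   0.087     ]
[[-0.     0.001 -0.001  0.001 -0.001  0.001 -0.005]
 [-0.001  0.001  0.084  0.086  0.088  0.086  0.   ]
 [ 0.002  0.084  0.087  0.083  0.089  0.089  0.085]
 [-0.001  0.087  0.087  0.086  0.088  0.085  0.084]
 [-0.001  0.086  0.086  0.086  0.085  0.085  0.084]
 [ 0.035  0.079  0.085  0.09   0.085    nan  0.076]
 [ 0.04   0.045  0.08   0.084  0.087  0.076  0.068]]
scanner top [0.43074224 0.34185742 0.152     ] (array([0.43072578, 0.34166316, 0.15248667]), 0.9836718440055847)
scanS [0.42615061 0.34301148 0.152     ] (array([0.42502465, 0.3431061 , 0.15103064]), 0.7987249493598938)
[[0.48784964 0.39369222 0.003     ]
 [0.49030963 0.26319542 0.003     ]
 [0.36105145 0.26079432 0.003     ]
 [0.35870792 0.39163949 0.003     ]] [0.42447966 0.32733036 0.003     ]
```

```bash
cat >> h.py <<'E'
def box(x0,x1,y0,y1,z0,z1):
    c=[(x,y,z) for x in(x0,x1) for y in(y0,y1) for z in(z0,z1)]
    return [(np.array(a)/1000,np.array(b)/1000) for i,a in enumerate(c) for b in c[i+1:] if sum(p!=q for p,q in zip(a,b))==1]
WELD=box(-50,50,-25,25,0,10)+box(-10,20,-15,15,10,75)+[(np.array([-29.5+15*np.cos(.5236)*np.cos(a),15*np.sin(a),26.6+15*.5*np.cos(a)])/1000,np.array([-29.5+15*np.cos(.5236)*np.cos(a+.4),15*np.sin(a+.4),26.6+15*.5*np.cos(a+.4)])/1000) for a in np.arange(0,6.2,.4)]
def rackw(b=0):
    L=[]
    for y in(-80,0,80): L+=box(-55,55,y-30,y+30,12,20)+box(36,74,y-10-b,y+10-b,27,35)
    return L+box(-80,80,-155,155,0,12)
SCAN=box(-17,17,-17,17,38,149)+[(np.array([30*np.cos(a),30*np.sin(a),z])/1000,np.array([30*np.cos(a+.3),30*np.sin(a+.3),z])/1000) for z in(0,24) for a in np.arange(0,6.2,.3)]
def overlay(f,items,u0,v0,u1,v1,k,fn):
    im=f['image'][v0:v1,u0:u1][:,:,::-1]; im=np.ascontiguousarray(cv2.resize(im,None,fx=k,fy=k,interpolation=cv2.INTER_CUBIC))
    for W,p,col in items:
        for a,b in W:
            q=[tuple(int(round(c)) for c in ((proj(f,tf(p,x)[0])-[u0,v0]+.5)*k-.5)) for x in(a,b)]
            cv2.line(im,q[0],q[1],col,1,cv2.LINE_AA)
    cv2.imwrite('pics/'+fn,im)
E
python3 - <<'E'
from h import *
T=load('top');S=load('scene')
it=[(WELD,[.600,-.2433,.29],(0,255,255)),(WELD,[.4962,-.2731,-.022],(0,255,0))]
overlay(T,it,290,150,360,240,8,'o1.png'); overlay(S,it,155,115,215,195,7,'o2.png')
it=[(rackw(4),[.598,.1495,-.07],(0,255,0)),(SCAN,[.4284,.3425,0,.003],(0,0,255))]
overlay(T,it,115,130,285,260,4.6,'o3.png'); overlay(S,it,220,150,450,300,3.4,'o4.png')
E
```

```text
(no output)
```

View pics/o1.png

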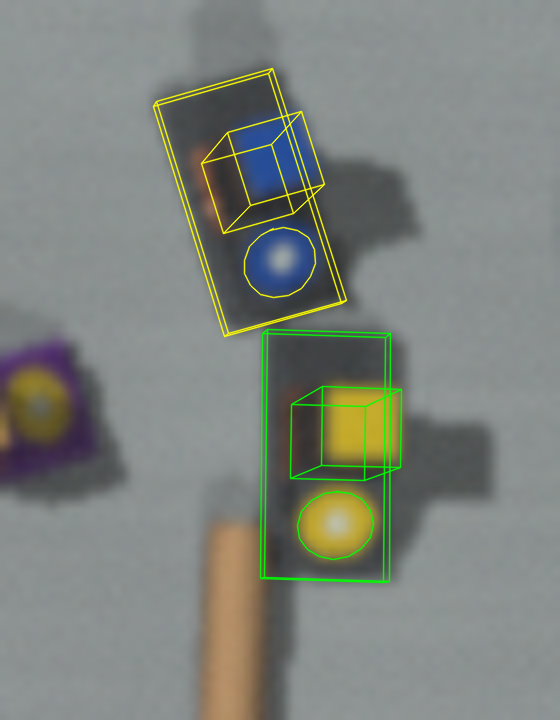

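View pics/o2.png

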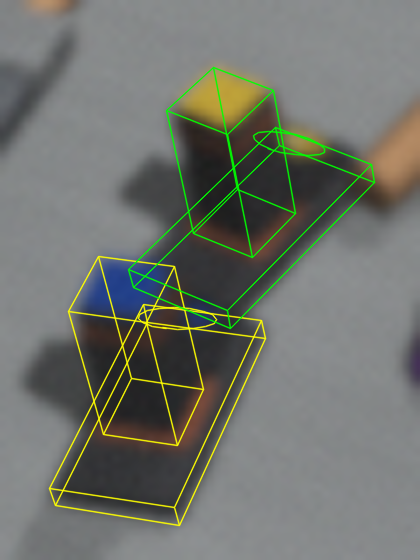

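View pics/o3.png

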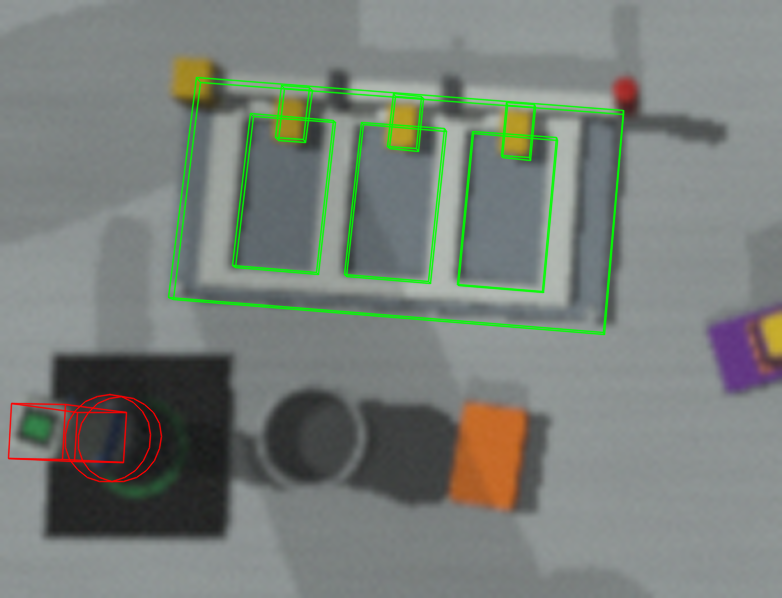

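View pics/o4.png

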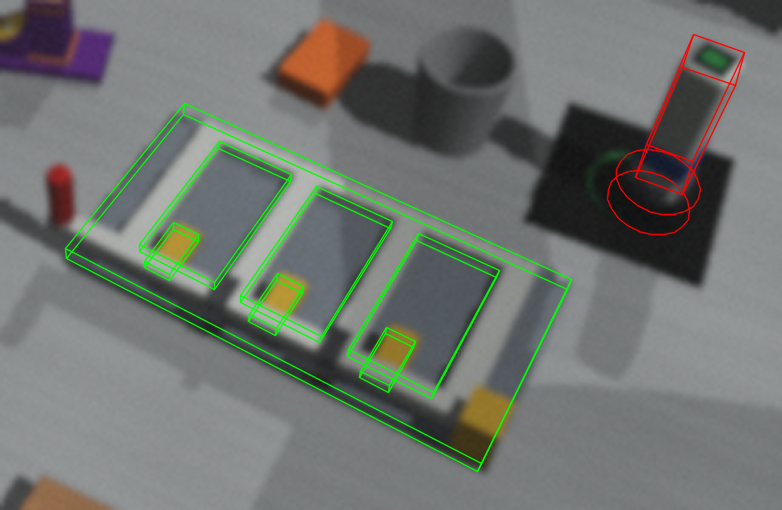

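Run:
```python
from h import *
T=load('top');S=load('scene')
crop(T,148,138,206,202,10,'c1.png');crop(T,196,138,256,202,10,'c2.png')
crop(S,215,160,305,235,8,'c3.png');crop(S,300,190,400,290,7,'c4.png')
```

```text
(no output)
```

View pics/c1.png

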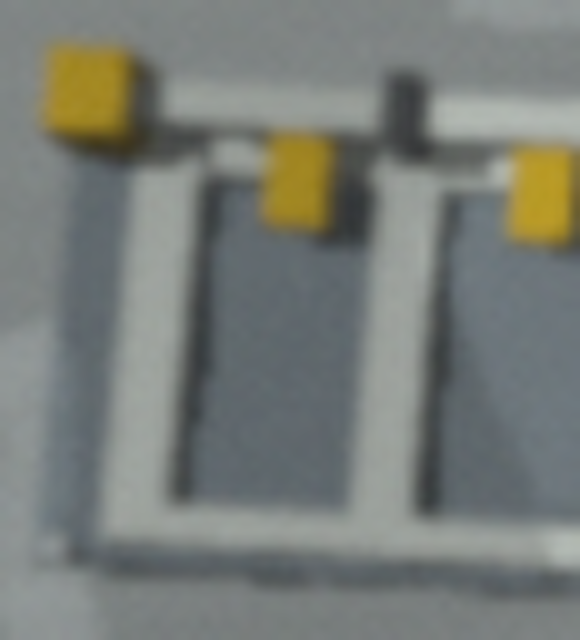

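View pics/c2.png

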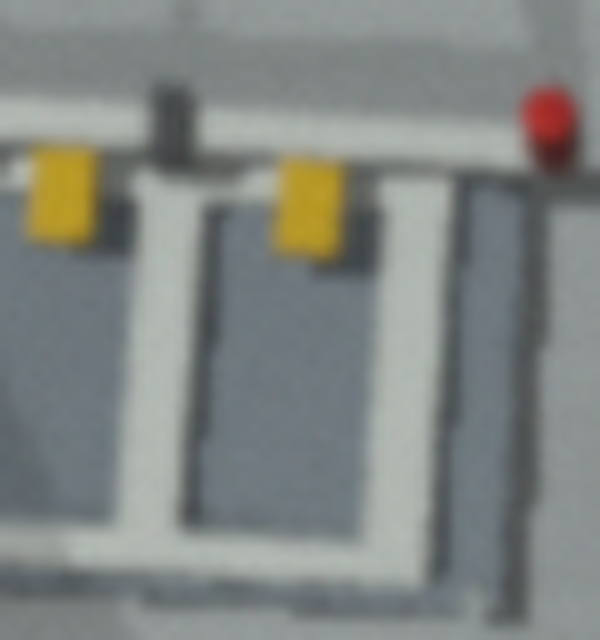

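View pics/c3.png

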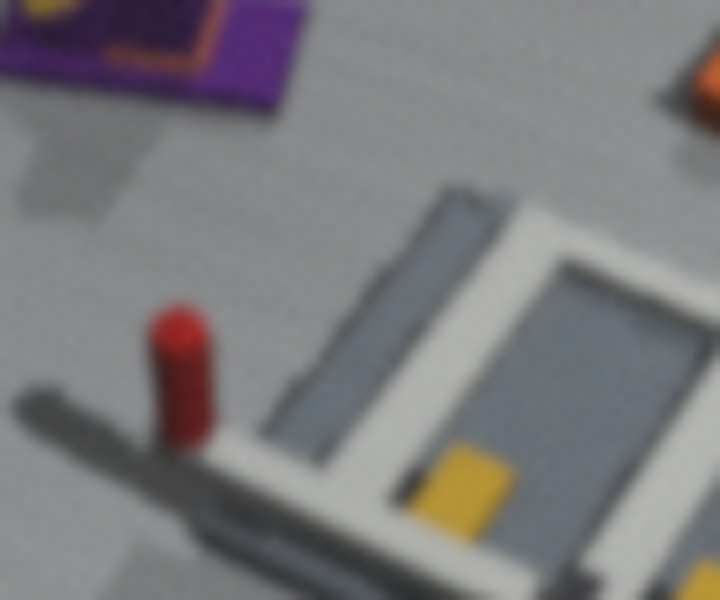

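View pics/c4.png

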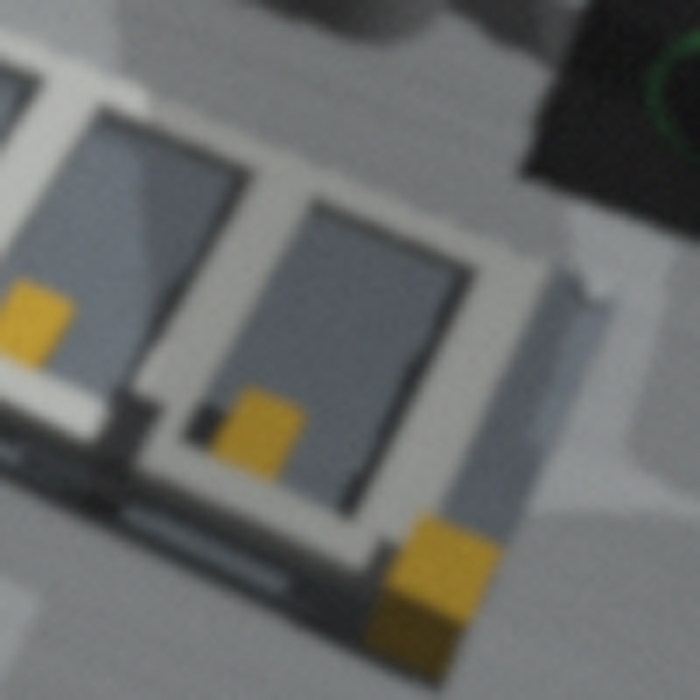

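```bash
cat > joint.py <<'E'
from h import *
T=load('top');S=load('scene')
K=lambda k,u0,v0:(lambda u,v:((u+.5)/k-.5+u0,(v+.5)/k-.5+v0))
c1=K(10,148,138);c2=K(10,196,138);c3=K(8,215,160);c4=K(7,300,190);o1=K(8,290,150);o2=K(7,155,115);t2=K(4.6,115,130);s2=K(3.2,200,150)
O=[('T','r',c1(172,505),(-55,110,20)),('T','r',c1(350,516),(-55,50,20)),('T','r',c1(417,520),(-55,30,20)),
('T','r',c2(115,525),(-55,-30,20)),('T','r',c2(180,530),(-55,-50,20)),('T','r',c2(360,540),(-55,-110,20)),
('T','b',c1(297,220),(36,80,35)),('T','b',c2(62,237),(36,0,35)),('T','b',c2(309,250),(36,-80,35)),
('T','h',c2(550,112),(74,0,87)),('S','h',c3(182,325),(74,0,87)),
('S','r',c3(560,262),(-55,-110,20)),('S','r',c4(100,108),(-55,-30,20)),('S','r',c4(251,172),(-55,30,20)),('S','r',c4(310,203),(-55,50,20)),('S','r',c4(477,262),(-55,110,20)),
('T','B',o1(272,157),(5,0,75)),('T','B',o1(281,259),(-29.5,0,26.6)),('S','B',o2(127,290),(5,0,75)),
('T','Y',o1(358,426),(5,0,75)),('T','Y',o1(337,523),(-29.5,0,26.6)),('S','Y',o2(222,96),(5,0,75)),('S','Y',o2(305,137),(-29.5,0,26.6)),
('T','D',t2(53,354),(65,65,3)),('T','D',t2(234,353),(65,-65,3)),('T','D',t2(229,537),(-65,-65,3)),('T','D',t2(45,537),(-65,65,3)),
('S','D',s2(600,98),(-65,-65,3)),('S','D',s2(753,150),(-65,65,3)),('S','D',s2(722,268),(65,65,3)),('S','D',s2(560,207),(65,-65,3)),
('T','N',t2(38,427),(0,0,152)),('S','N',s2(737,54),(0,0,152))]
def mod(f,d):
    g=dict(f); R,_=cv2.Rodrigues(np.array(f['rvec'],float)); c=-R.T@np.array(f['tvec'],float).ravel()
    R2=cv2.Rodrigues(d[3:6]/1000)[0]@R; c2=c+d[:3]/1000
    g['rvec']=cv2.Rodrigues(R2)[0]; g['tvec']=-R2@c2; return g
def res(x,full=False):
    F={'T':mod(T,x[0:6]),'S':mod(S,x[6:12])}
    P={'r':x[12:15],'B':x[15:18],'Y':x[18:21],'D':x[21:24],'N':np.r_[x[24:26],0]}
    out=[]
    for c,o,uv,X in O:
        X=np.array(X)/1000.
        if o=='b': X=X-[0,x[26],0]; p=P['r']
        elif o=='h': X=X+[0,x[27],0]; p=P['r']
        else: p=P[o]
        out.append(proj(F[c],tf(p,X)[0])-uv)
    out=np.array(out)
    if full: return out
    return np.r_[(out/.4).ravel(), x[:3]/1.5,x[3:6]/2,x[6:9]/1.5,x[9:12]/2]
x0=np.r_[np.zeros(12),.598,.15,-.05,.6,-.243,.29,.496,-.273,-.02,.424,.327,0,.428,.342,0,-.16]
s=least_squares(res,x0); x=s.x; np.save('joint.npy',x)
if __name__=='__main__':
    np.set_printoptions(precision=4,suppress=True)
    print('camT',x[:6],'camS',x[6:12]);print('rack',x[12:15],'blue',x[15:18],'yel',x[18:21],'dock',x[21:24],'scan',x[24:26],'bolt',x[26],'hy',x[27])
    for o,r in zip(O,res(x,True)): print(o[0],o[1],o[3],np.round(r,2))
    F={'T':mod(T,x[0:6]),'S':mod(S,x[6:12])}
    it=[(WELD,x[15:18],(0,255,255)),(WELD,x[18:21],(0,255,0)),(rackw(x[26]*1000),x[12:15],(0,255,0)),(SCAN,np.r_[x[24:26],x[23],.003],(0,0,255))]
    overlay(F['T'],it,120,130,370,245,3.1,'j1.png');overlay(F['S'],it,150,110,450,300,2.6,'j2.png')
E
python3 joint.py
```

```text
camT [-1.1378 -0.0267  0.9189  1.6562  0.4774  0.0559] camS [ 1.1378  0.0265  0.8463 -0.5929 -0.0029  0.696 ]
rack [ 0.5962  0.1527 -0.0465] blue [ 0.5986 -0.2424  0.3256] yel [ 0.493  -0.273  -0.0718] dock [0.4213 0.3284 0.0183] scan [0.4268 0.3428] bolt 0.006935383328609944 hy -0.1635005826774399
T r (-55, 110, 20) [-0.22 -0.29]
T r (-55, 50, 20) [ 0.28 -0.33]
T r (-55, 30, 20) [-0.3  -0.37]
T r (-55, -30, 20) [0.31 0.19]
T r (-55, -50, 20) [-0.03  0.05]
T r (-55, -110, 20) [0.48 0.12]
T b (36, 80, 35) [-0.04  0.4 ]
T b (36, 0, 35) [0.01 0.04]
T b (36, -80, 35) [0.   0.11]
T h (74, 0, 87) [-0.12 -0.3 ]
S h (74, 0, 87) [-0.38  0.57]
S r (-55, -110, 20) [ 0.1  -0.63]
S r (-55, -30, 20) [-0.33 -0.69]
S r (-55, 30, 20) [0.79 0.1 ]
S r (-55, 50, 20) [ 0.12 -0.93]
S r (-55, 110, 20) [0.11 1.09]
T B (5, 0, 75) [ 0.18 -0.31]
T B (-29.5, 0, 26.6) [-0.04 -0.14]
S B (5, 0, 75) [ 0.27 -0.32]
T Y (5, 0, 75) [0.53 0.23]
T Y (-29.5, 0, 26.6) [-0.64  0.33]
S Y (5, 0, 75) [0.64 0.04]
S Y (-29.5, 0, 26.6) [-0.97  0.56]
T D (65, 65, 3) [-0.01 -0.1 ]
T D (65, -65, 3) [-0.21 -0.07]
T D (-65, -65, 3) [-0.22  0.12]
T D (-65, 65, 3) [0.09 0.12]
S D (-65, -65, 3) [-0.29 -0.74]
S D (-65, 65, 3) [ 0.51 -0.24]
S D (65, 65, 3) [0.7  0.51]
S D (65, -65, 3) [-1.17  0.15]
T N (0, 0, 152) [-0.07  0.39]
S N (0, 0, 152) [-0.19  0.43]
```

```bash
sed -i "s/,('S','Y',o2(305,137),(-29.5,0,26.6))//" joint.py; python3 joint.py | head -3
```

```text
camT [-1.0244  0.0806  1.3245  1.5961  0.6881  0.9309] camS [ 1.0243 -0.0806  0.403  -0.7503 -0.7819  0.2814]
rack [ 0.5961  0.1532 -0.0464] blue [ 0.5987 -0.2418  0.3394] yel [ 0.4942 -0.2726  0.0036] dock [0.4213 0.3289 0.0182] scan [0.4268 0.3433] bolt 0.006942430452959438 hy -0.1634551126815485
T r (-55, 110, 20) [-0.23 -0.29]
```

View pics/j1.png

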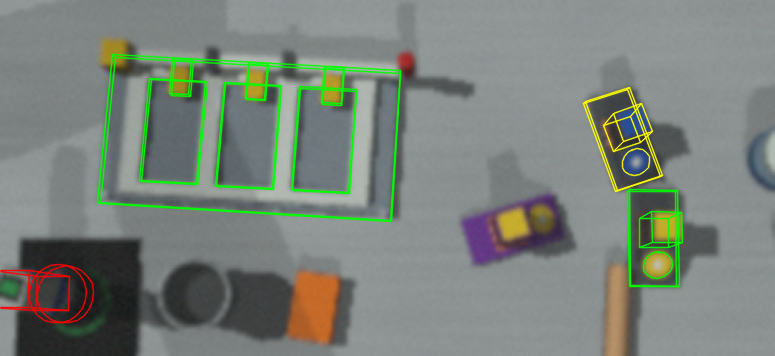

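View pics/j2.png

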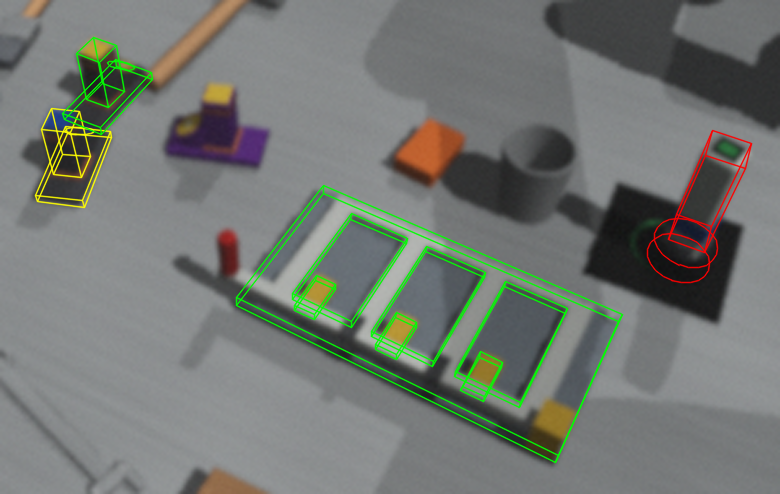

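```bash
python3 -m handwheel '[[2.34,-3.3,0,0.0123],[2.34,-3.3,0,0.0123],[2.34,-3.3,0,0.0123],[2.34,-3.3,0,0.0123],[2.34,-3.3,0,0.0123],[2.34,-3.3,0,0.0123],[2.34,-3.3,0,0.0123],[2.34,-3.3,0,0.0123],[2.34,-3.3,0,0.0123],[2.34,-3.3,0,0.0123],[2.34,-3.3,0,0.0123],[2.34,-3.3,0,0.0123],[2.34,-3.3,0,0.0123],[2.34,-3.3,0,0.0123],[2.34,-3.3,0,0.0123],[2.34,-3.3,0,0.0123],[2.34,-3.3,0,0.0123],[2.34,-3.3,0,0.0123],[2.34,-3.3,0,0.0123],[2.34,-3.3,0,0.0123]]' 0 20; python3 -m handwheel '[[0,0,0,0],[0,0,0,0]]'
```

```text
t: 2.1
eef_pos: [0.6629, -0.0151, 0.4042]
ee_rot: [3.142, 0.001, -0.045]
force: [0.8, 1.5, 1.0]
width: 0.0879
t: 2.3
eef_pos: [0.6624, -0.0146, 0.4035]
ee_rot: [3.141, 0.002, -0.048]
force: [0.2, 0.4, 0.0]
width: 0.0877
```

```bash
python3 -m handwheel '[[0,0,-3.5,0],[0,0,-3.5,0],[0,0,-3.5,0],[0,0,0,0],[0,0,0,0]]'
python3 - <<'E'
from h import *
f=grab('scene'); crop(f,180,90,330,240,5,'a1.png')
E
```

```text
t: 2.8
eef_pos: [0.6622, -0.0128, 0.3003]
ee_rot: [3.141, 0.001, -0.044]
force: [0.9, -0.3, 1.8]
width: 0.0876
```

View pics/a1.png

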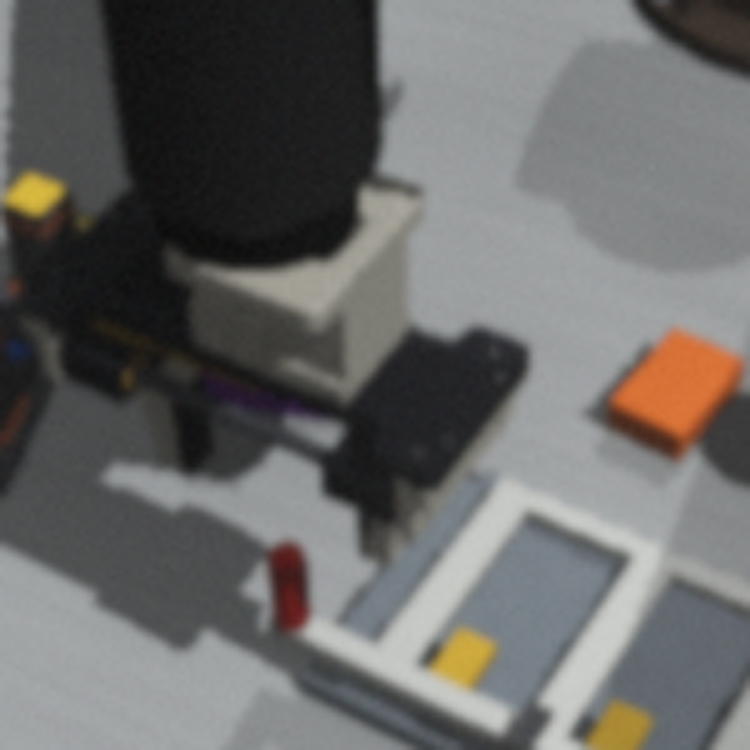

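```bash
python3 -m handwheel '[[0,0,-2.5,0],[0,0,-2.5,0],[0,0,-2,0],[0,0,0,0],[0,0,0,0]]' 0; python3 -m handwheel '[[0,0,0,0],[0,0,0,0],[0,0,0,0],[0,0,0,0],[0,0,0,0],[0,0,0,0],[0,0,0,0],[0,0,0,0]]' 1 20
```

```text
t: 3.35
eef_pos: [0.663, -0.0132, 0.2318]
ee_rot: [-3.141, -0.003, -0.045]
force: [-0.5, -1.0, 0.4]
width: 0.0878
t: 4.15
eef_pos: [0.6622, -0.0136, 0.2296]
ee_rot: [3.142, 0.0, -0.046]
force: [-0.0, -0.4, 0.9]
width: 0.0289
```

```bash
python3 -m handwheel '[[0,0,0,0],[0,0,0,0],[0,0,0,0],[0,0,0,0]]'
```

```text
t: 4.55
eef_pos: [0.6622, -0.0136, 0.2296]
ee_rot: [3.141, 0.0, -0.046]
force: [1.3, -0.8, -0.7]
width: 0.0172
```

```bash
python3 -m handwheel '[[-0.05,-1,0,0],[-0.05,-1,0,0],[-0.04,-1,0,0],[0,0,0,0]]'; python3 -m handwheel '[[0,-0.2,0,0],[0,0,0,0]]'; python3 -m handwheel '[[0,-0.2,0,0],[0,0,0,0]]';python3 -m handwheel '[[-0.02,-0.2,0,0],[0,0,0,0]]'
```

```text
t: 4.95
eef_pos: [0.6607, -0.0452, 0.2296]
ee_rot: [3.141, 0.0, -0.047]
force: [1.0, -3.8, -1.7]
width: 0.0176
t: 5.15
eef_pos: [0.6607, -0.0461, 0.2296]
ee_rot: [3.141, 0.0, -0.046]
force: [0.1, -2.9, -1.2]
width: 0.0176
t: 5.35
eef_pos: [0.6606, -0.0475, 0.2296]
ee_rot: [3.142, 0.0, -0.046]
force: [-1.0, 1.6, -0.2]
width: 0.0175
t: 5.55
eef_pos: [0.6605, -0.0482, 0.2296]
ee_rot: [-3.14, -0.0, -0.046]
force: [-1.9, 9.2, 0.8]
width: 0.0176
```

```bash
python3 -m handwheel '[[0,-0.2,0,0],[0,0,0,0]]'; python3 -m handwheel '[[0,-0.2,0,0],[0,0,0,0]]'
```

```text
t: 5.75
eef_pos: [0.6605, -0.0486, 0.2295]
ee_rot: [-3.138, -0.0, -0.045]
force: [-3.8, 17.5, 1.8]
width: 0.0172
t: 5.95
eef_pos: [0.6604, -0.0491, 0.2295]
ee_rot: [-3.136, -0.001, -0.045]
force: [-5.1, 27.4, 1.7]
width: 0.0173
```

```bash
python3 -m handwheel '[[0,0.4,0,0],[0,0,0,0],[0,0,0,0],[0,0,0,0],[0,0,0,0],[0,0,0,0],[0,0,0,0],[0,0,0,0],[0,0,4,0],[0,0,4,0],[0,0,2,0],[0,0,0,0]]' 0
python3 - <<'E'
from h import *
for n in ['top','scene']: grab(n)
print(np.round(arm.get_state()['q'],3))
T=load('top');S=load('scene');crop(T,130,120,380,260,3,'b1.png');crop(S,140,100,440,300,2.6,'b2.png')
E
```

```text
t: 7.15
eef_pos: [0.6616, -0.0495, 0.3339]
ee_rot: [-3.141, -0.007, -0.045]
force: [0.2, -0.6, 0.4]
width: 0.0875
[ 0.219  0.39  -0.118 -0.    -1.062  1.306]
```

View pics/b1.png

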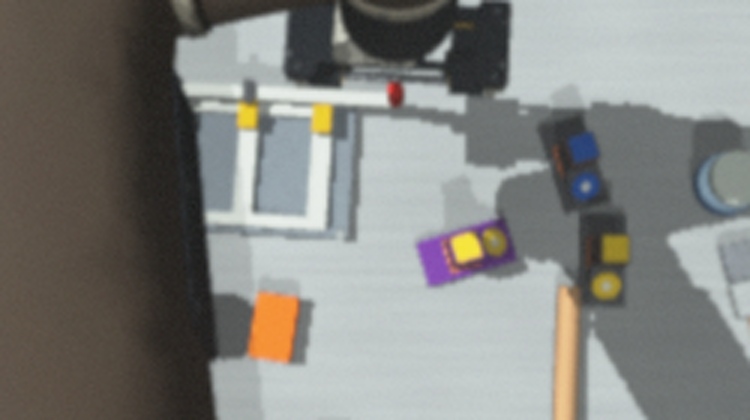

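View pics/b2.png

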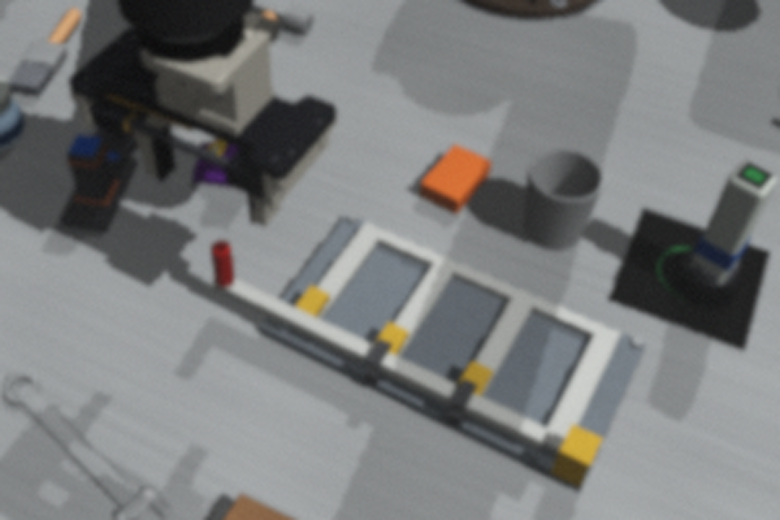

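```bash
python3 -m handwheel '[[-1.15,-3.81,0,0.0712],[-1.15,-3.81,0,0.0712],[-1.15,-3.81,0,0.0712],[-1.15,-3.81,0,0.0712],[-1.15,-3.81,0,0.0712],[0,0,-3.5,0],[0,0,-3.5,0],[0,0,0,0],[0,0,0,0]]' 0;python3 - <<'E'
from h import *
for n in ['top','scene']: grab(n)
T=load('top');S=load('scene');crop(T,270,110,400,240,5,'b3.png');crop(S,130,90,250,210,5,'b4.png')
E
```

```text
t: 8.15
eef_pos: [0.603, -0.2401, 0.2588]
ee_rot: [-3.141, 0.003, 0.311]
force: [0.7, -0.5, 1.1]
width: 0.0874
```

View pics/b4.png

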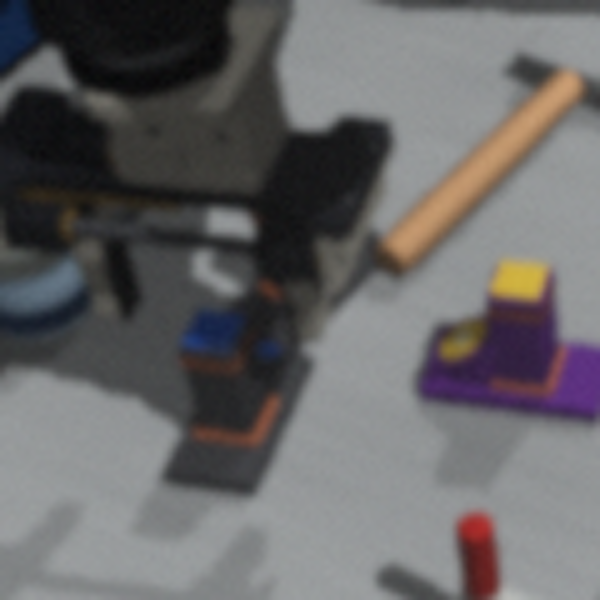

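```bash
python3 -m handwheel '[[0,0,-2,0],[0,0,-1.5,0],[0,0,-0.8,0],[0,0,0,0],[0,0,0,0]]' 0; python3 -m handwheel '[[0,0,0,0],[0,0,0,0],[0,0,0,0],[0,0,0,0],[0,0,0,0],[0,0,0,0],[0,0,0,0],[0,0,0,0],[0,0,0,0],[0,0,0,0],[0,0,0,0],[0,0,0,0]]' 1 40
```

```text
t: 8.75
eef_pos: [0.6034, -0.2401, 0.2171]
ee_rot: [3.141, -0.0, 0.311]
force: [-0.4, -0.2, -1.2]
width: 0.0879
t: 9.95
eef_pos: [0.6034, -0.2402, 0.2169]
ee_rot: [3.141, -0.001, 0.31]
force: [1.9, -4.0, 0.2]
width: 0.0295
```

```bash
python3 -m handwheel '[[0,0,1,0],[0,0,3,0],[0,0,4,0],[0,0,4,0],[0,0,0,0]]'; python3 -m handwheel '[[-0.06,3.13,0,-0.0356],[-0.06,3.13,0,-0.0356],[-0.06,3.13,0,-0.0356],[-0.06,3.13,0,-0.0356],[-0.06,3.13,0,-0.0356],[-0.06,3.13,0,-0.0356],[-0.06,3.13,0,-0.0356],[-0.06,3.13,0,-0.0356],[-0.06,3.13,0,-0.0356],[-0.06,3.13,0,-0.0356],[0,0,-2,0],[0,0,-2,0],[0,0,-2,0],[0,0,0,0],[0,0,0,0]]'
python3 - <<'E'
from h import *
for n in ['top','scene']: grab(n)
T=load('top');S=load('scene');crop(T,120,120,300,240,4.3,'d1.png');crop(S,210,100,390,260,4.3,'d2.png')
E
```

```text
t: 10.45
eef_pos: [0.6041, -0.2401, 0.3429]
ee_rot: [3.138, -0.007, 0.311]
force: [1.3, -0.8, -5.7]
width: 0.03
t: 11.95
eef_pos: [0.5965, 0.0729, 0.276]
ee_rot: [3.141, 0.003, -0.046]
force: [0.7, -0.7, -5.4]
width: 0.0295
```

View pics/d2.png

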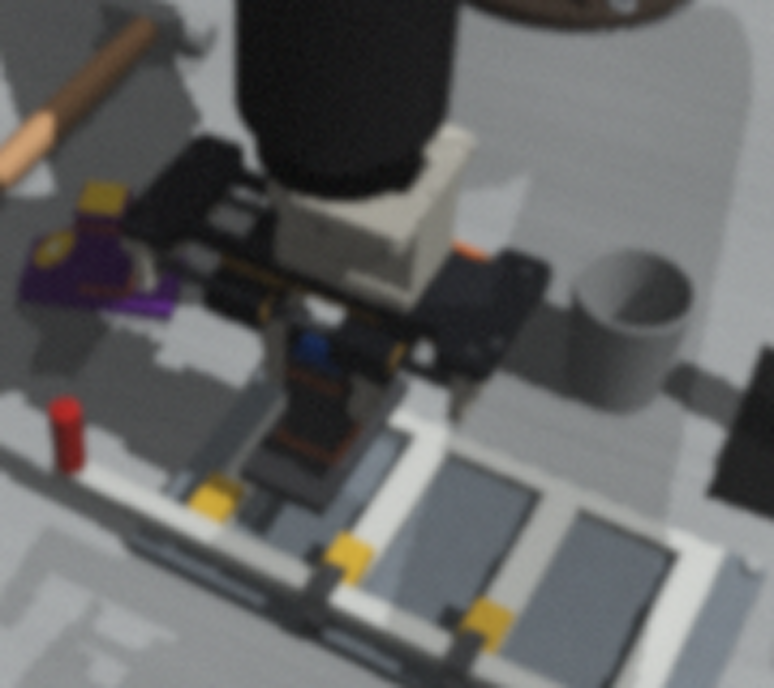

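View pics/d1.png

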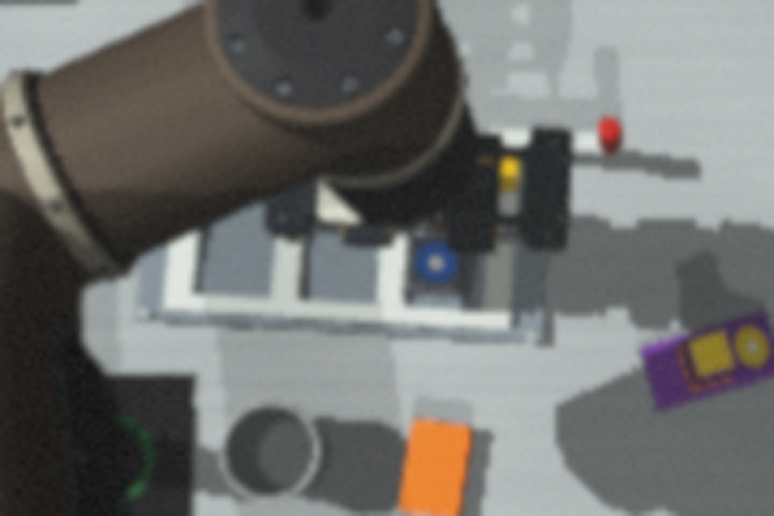

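```bash
cat > ov.py <<'E'
import io,contextlib
from joint import *
def corr(n):
    return mod(load(n),x[0:6] if n=='top' else x[6:12])
E
python3 - <<'E'
from ov import *
it=[(WELD,[.592,.0731,-.046,.06],(0,255,255)),(rackw(40),x[12:15],(0,255,0))]
overlay(corr('scene'),it,210,140,330,260,6,'d3.png');overlay(corr('top'),it,140,140,280,220,5.5,'d4.png')
E
```

```text
(no output)
```

View pics/d3.png

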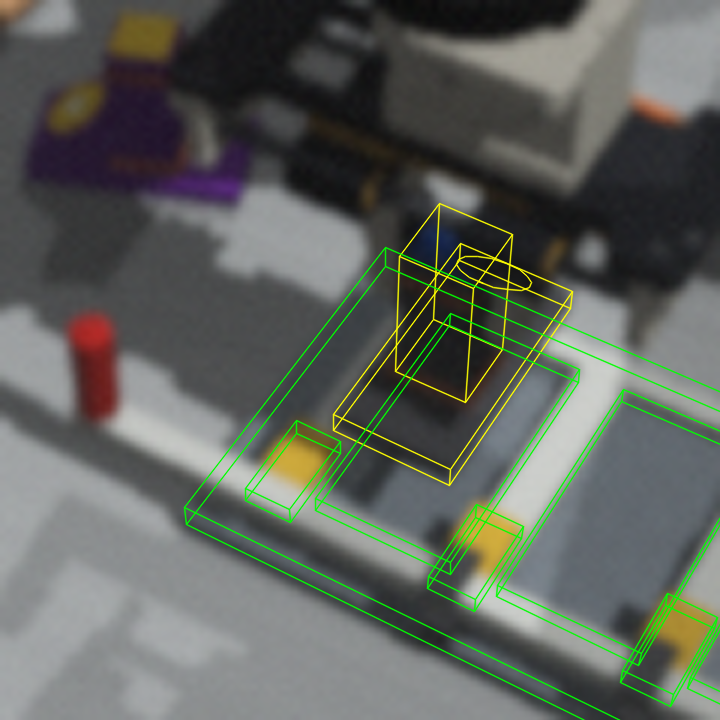

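View pics/d4.png

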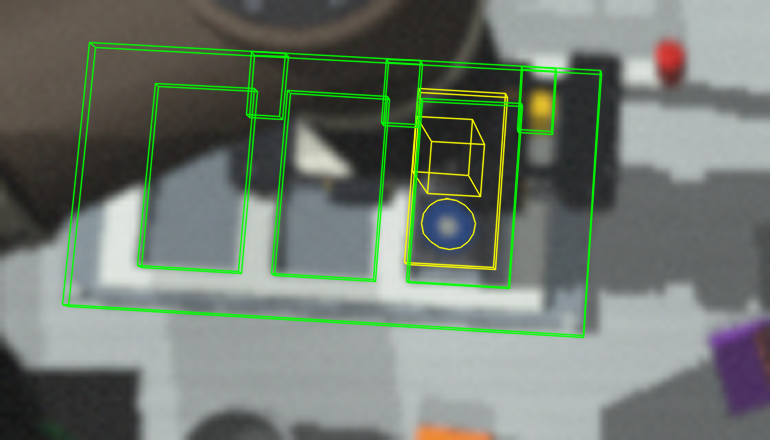

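```bash
python3 -m handwheel '[[0,0,-1.5,0],[0,0,-1.5,0],[0,0,-0.8,0],[0,0,-0.5,0],[0,0,0,0],[0,0,0,0]]';python3 -m handwheel '[[0,0,-0.3,0],[0,0,0,0]]';python3 -m handwheel '[[0,0,-0.2,0],[0,0,0,0]]'
```

```text
t: 12.65
eef_pos: [0.5974, 0.073, 0.2344]
ee_rot: [-3.141, -0.001, -0.046]
force: [0.2, 0.5, -6.2]
width: 0.0298
t: 12.85
eef_pos: [0.5971, 0.073, 0.2308]
ee_rot: [-3.141, -0.0, -0.046]
force: [-0.7, 0.0, -5.5]
width: 0.0299
t: 13.05
eef_pos: [0.5972, 0.073, 0.2289]
ee_rot: [-3.141, -0.001, -0.046]
force: [0.4, 0.4, -4.3]
width: 0.0296
```

```bash
python3 -m handwheel '[[0,0,-0.1,0],[0,0,0,0]]';python3 -m handwheel '[[0,0,-0.1,0],[0,0,0,0]]'
```

```text
t: 13.25
eef_pos: [0.5972, 0.0729, 0.2289]
ee_rot: [-3.141, -0.001, -0.045]
force: [-3.7, -1.2, 3.9]
width: 0.0296
t: 13.45
eef_pos: [0.5971, 0.0729, 0.2288]
ee_rot: [-3.142, -0.001, -0.045]
force: [-8.7, -0.6, 12.8]
width: 0.0297
```

```bash
python3 -m handwheel '[[0,0,0.1,0],[0,0,0,0],[0,0,0,0],[0,0,0,0],[0,0,0,0],[0,0,0,0],[0,0,0,0],[0,0,0,0],[0,0,2,0],[0,0,4,0],[0,0,4,0],[0,0,2,0]]' 0
python3 -m handwheel '[[-1.5,-3.5,0,0.005],[-1.5,-3.5,0,0.005],[-1.5,-3.5,0,0.005],[-1.5,-3.5,0,0.005],[-1.5,-3.5,0,0.005],[0,0,0,0]]'
python3 - <<'E'
from ov import *
for n in ['top','scene']: grab(n)
print(np.round(arm.get_state()['q'],3))
it=[(WELD,np.r_[tf(x[12:15],[0,-.08,.012])[0][:2],x[14],.012],(0,255,255))]
overlay(corr('scene'),it,220,150,340,250,6,'e1.png');overlay(corr('top'),it,190,130,270,220,7,'e2.png');crop(load('top'),270,130,380,240,5,'e3.png')
E
```

```text
t: 14.65
eef_pos: [0.5978, 0.0731, 0.3515]
ee_rot: [-3.14, -0.004, -0.045]
force: [0.3, 0.4, 0.1]
width: 0.0872
t: 15.25
eef_pos: [0.5201, -0.1049, 0.3478]
ee_rot: [3.142, 0.0, -0.024]
force: [1.6, 0.1, 0.4]
width: 0.0875
[ 0.174  0.17  -0.384  0.    -1.016  1.374]
```

View pics/e1.png

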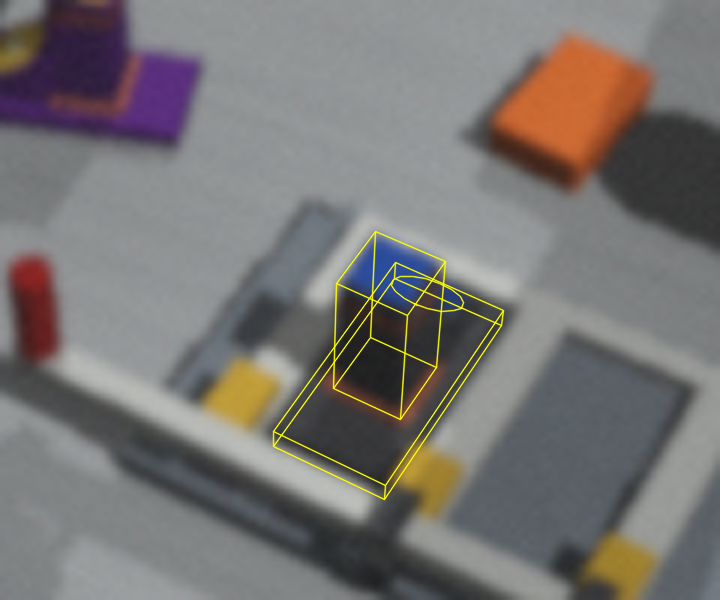

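View pics/e2.png

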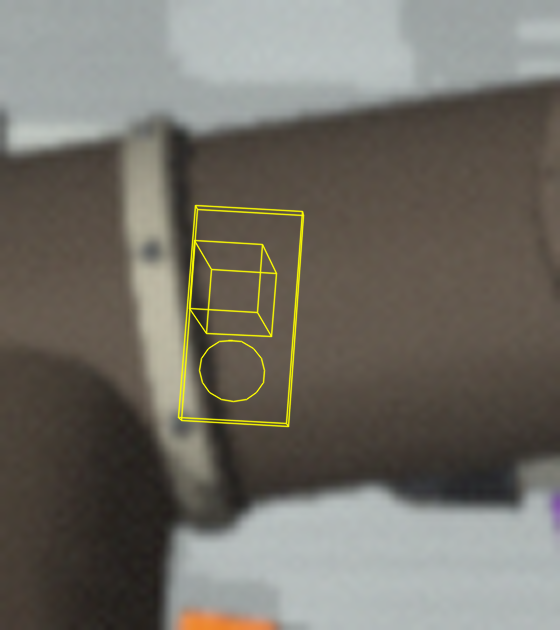

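View pics/e3.png

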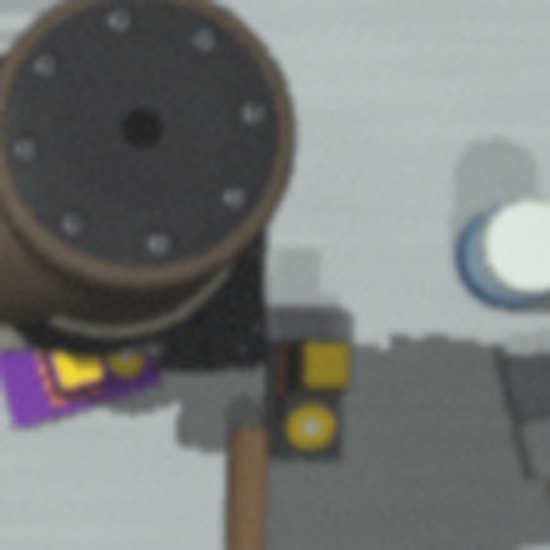

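```bash
python3 -m handwheel '[[-0.46,-3.41,0,0.003],[-0.46,-3.41,0,0.003],[-0.47,-3.41,0,0.003],[-0.47,-3.41,0,0.003],[-0.47,-3.43,0,0],[0,0,-3,0],[0,0,-3,0],[0,0,-2.5,0],[0,0,0,0],[0,0,0,0]]';python3 - <<'E'
from h import *
for n in ['top','scene']: grab(n)
T=load('top');S=load('scene');crop(S,130,90,250,190,6,'g1.png');crop(T,280,150,380,250,6,'g2.png')
E
```

```text
t: 16.35
eef_pos: [0.4997, -0.2723, 0.2629]
ee_rot: [3.141, 0.001, -0.007]
force: [0.5, -0.1, 1.4]
width: 0.0874
```

View pics/g1.png

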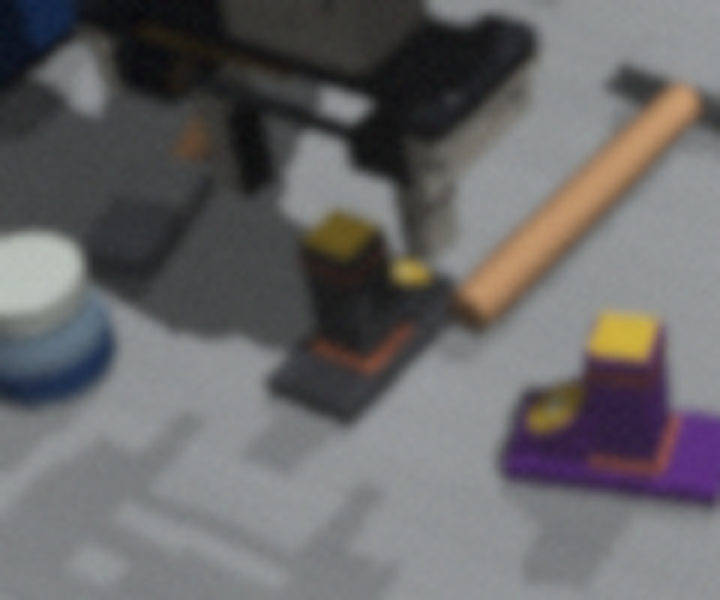

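View pics/g2.png

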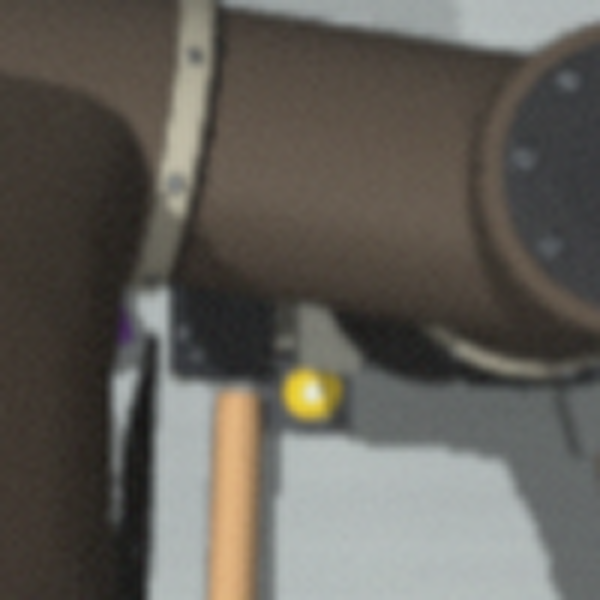

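```bash
python3 -m handwheel '[[0,0,-2,0],[0,0,-1.6,0],[0,0,-1,0],[0,0,0,0],[0,0,0,0]]' 0; python3 -m handwheel '[[0,0,0,0],[0,0,0,0],[0,0,0,0],[0,0,0,0],[0,0,0,0],[0,0,0,0],[0,0,0,0],[0,0,0,0],[0,0,0,0],[0,0,0,0],[0,0,0,0],[0,0,0,0]]' 1 40;  python3 -m handwheel '[[0,0,1,0],[0,0,3,0],[0,0,4,0],[0,0,4,0],[0,0,3,0],[0,0,0,0]]'
```

```text
t: 16.95
eef_pos: [0.4993, -0.2728, 0.2176]
ee_rot: [3.141, -0.001, -0.008]
force: [0.8, -0.6, 0.9]
width: 0.0877
t: 18.15
eef_pos: [0.4988, -0.2729, 0.2167]
ee_rot: [3.141, -0.0, -0.009]
force: [0.8, -2.4, -1.4]
width: 0.0296
t: 18.75
eef_pos: [0.4994, -0.2729, 0.3716]
ee_rot: [3.14, -0.007, -0.008]
force: [1.3, -1.4, -6.0]
width: 0.0296
```

```bash
python3 -m handwheel '[[0.814,3.89,0,-0.0028],[0.814,3.89,0,-0.0028],[0.814,3.89,0,-0.0028],[0.814,3.89,0,-0.0028],[0.814,3.89,0,-0.0028],[0.814,3.89,0,-0.0028],[0.814,3.89,0,-0.0028],[0.814,3.89,0,-0.0028],[0.814,3.89,0,-0.0028],[0.814,3.89,0,-0.0028],[0.814,3.89,0,-0.0028],[0.814,3.89,0,-0.0028],[0.814,3.89,0,-0.0031],[0,0,-3,0],[0,0,-3,0],[0,0,-3,0],[0,0,0,0],[0,0,0,0]]';python3 - <<'E'
from ov import *
for n in ['top','scene']: grab(n)
it=[(WELD,[.6000,.2331,-.046,.061],(0,255,255)),(rackw(40),x[12:15],(0,255,0))]
overlay(corr('scene'),it,270,130,390,250,6,'h1.png');overlay(corr('top'),it,120,130,260,220,5.5,'h2.png')
E
```

```text
t: 20.55
eef_pos: [0.6043, 0.2328, 0.2758]
ee_rot: [3.14, 0.002, -0.045]
force: [0.2, 0.3, -5.5]
width: 0.0297
```

View pics/h1.png

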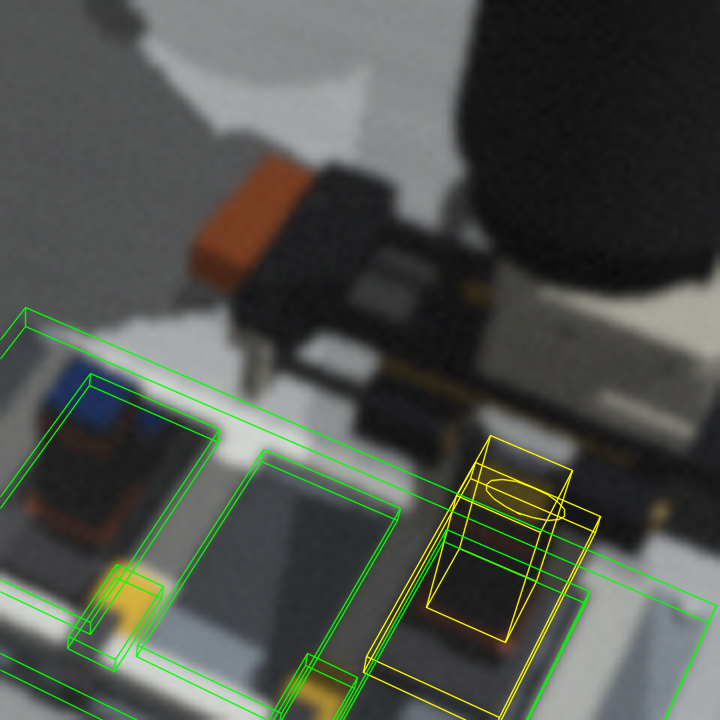

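View pics/h2.png

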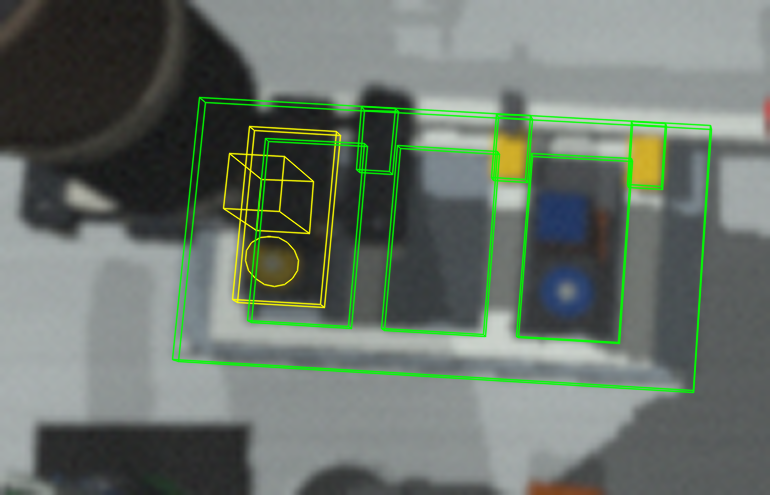

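```bash
python3 -m handwheel '[[0,0,-1.5,0],[0,0,-1.5,0],[0,0,-0.8,0],[0,0,-0.6,0],[0,0,0,0],[0,0,0,0]]';python3 -m handwheel '[[0,0,-0.3,0],[0,0,0,0]]';python3 -m handwheel '[[0,0,-0.1,0],[0,0,0,0]]';python3 -m handwheel '[[0,0,-0.1,0],[0,0,0,0]]'
```

```text
t: 21.25
eef_pos: [0.605, 0.2331, 0.2335]
ee_rot: [-3.141, -0.001, -0.045]
force: [-0.6, 1.2, -7.6]
width: 0.0296
t: 21.45
eef_pos: [0.6046, 0.233, 0.2298]
ee_rot: [-3.141, -0.0, -0.046]
force: [0.4, -0.1, -6.6]
width: 0.0296
t: 21.65
eef_pos: [0.6047, 0.233, 0.2288]
ee_rot: [-3.141, -0.0, -0.045]
force: [0.5, 0.4, -6.0]
width: 0.0298
t: 21.85
eef_pos: [0.6047, 0.233, 0.2287]
ee_rot: [-3.141, -0.001, -0.045]
force: [-2.9, -1.3, 3.9]
width: 0.0301
```

```bash
python3 -m handwheel '[[0,0,0.1,0],[0,0,0,0],[0,0,0,0],[0,0,0,0],[0,0,0,0],[0,0,0,0],[0,0,0,0],[0,0,0,0],[0,0,2,0],[0,0,4,0],[0,0,4,0],[0,0,2,0]]' 0
python3 -m handwheel '[[0.7,-3.51,0,0],[0.7,-3.51,0,0],[0.7,-3.51,0,0],[0.7,-3.51,0,0],[0.7,-3.51,0,0],[0.7,-3.51,0,0],[0.7,-3.51,0,0],[0.7,-3.51,0,0],[0,0,0,0],[0,0,0,0]]'
python3 - <<'E'
from ov import *
for n in ['top','scene']: grab(n)
it=[(WELD,np.r_[tf(x[12:15],[0,s*.08,.012])[0][:2],x[14],.012],(0,255,255)) for s in(1,-1)]
overlay(corr('scene'),it,200,130,380,270,4.4,'i1.png');crop(load('scene'),200,130,380,270,4.4,'i3.png');overlay(corr('top'),it,130,130,290,220,5,'i2.png')
E
```

```text
t: 23.05
eef_pos: [0.6052, 0.2332, 0.3527]
ee_rot: [-3.139, -0.004, -0.045]
force: [-0.5, 0.5, -0.4]
width: 0.088
t: 24.05
eef_pos: [0.6606, -0.0488, 0.3484]
ee_rot: [-3.142, 0.0, -0.047]
force: [-0.2, 0.3, -0.1]
width: 0.0878
```

View pics/i1.png

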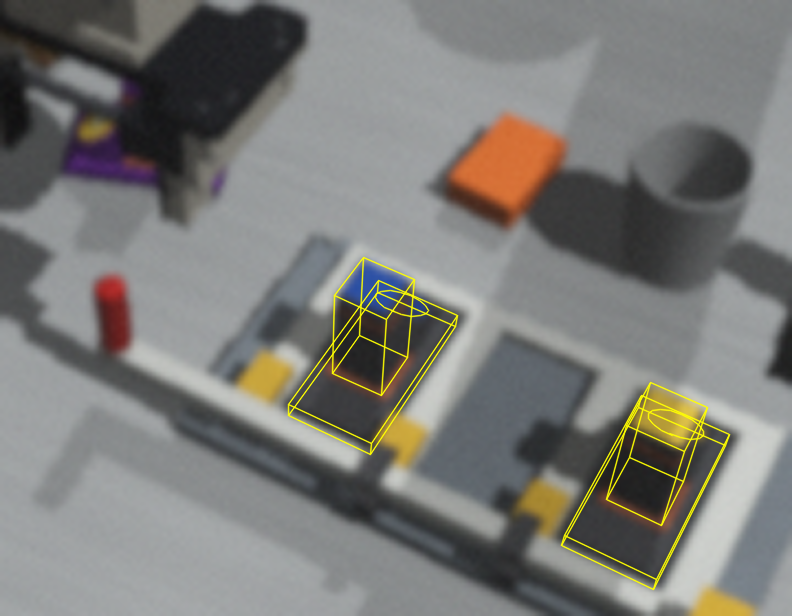

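View pics/i3.png

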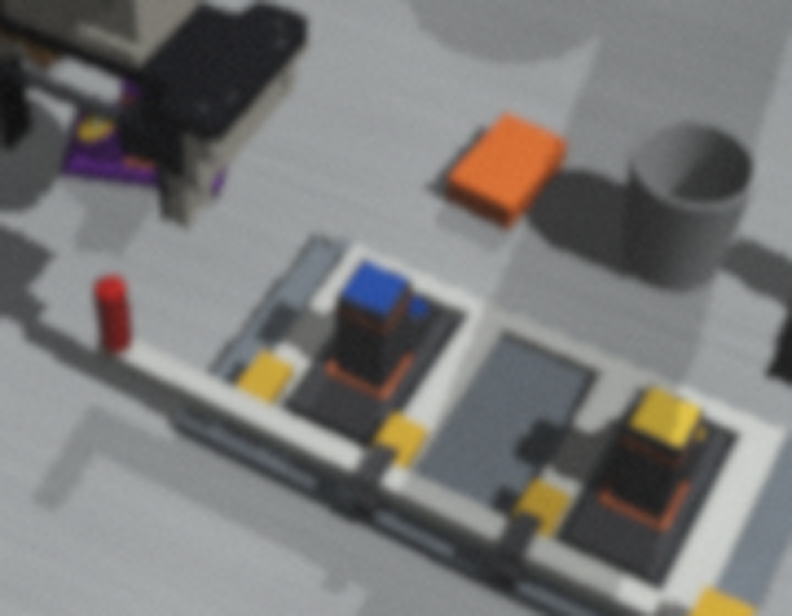

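View pics/i2.png

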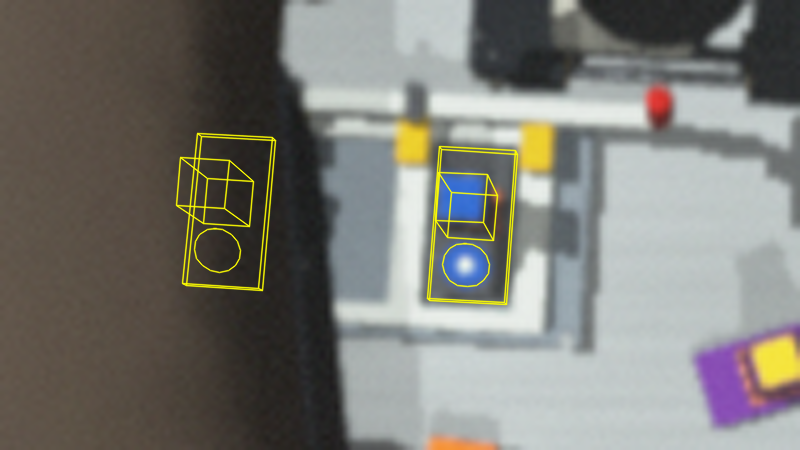

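```bash
python3 -m handwheel '[[0,0,-3,0],[0,0,-3,0],[0,0,-3,0],[0,0,-2,0],[0,0,-0.8,0],[0,0,0,0],[0,0,0,0]]' 0; python3 -m handwheel '[[0,0,0,0],[0,0,0,0],[0,0,0,0],[0,0,0,0],[0,0,0,0],[0,0,0,0],[0,0,0,0],[0,0,0,0],[0,0,0,0],[0,0,0,0],[0,0,0,0],[0,0,0,0]]' 1 20;python3 -m handwheel '[[0.05,1,0,0],[0.05,1,0,0],[0.05,1,0,0],[0.03,0.6,0,0],[0,0,0,0]]';python3 -m handwheel '[[0,0.2,0,0],[0,0,0,0]]';python3 -m handwheel '[[0,0.2,0,0],[0,0,0,0]]'
```

```text
t: 24.85
eef_pos: [0.6611, -0.0472, 0.2318]
ee_rot: [-3.142, -0.001, -0.044]
force: [-0.4, -0.5, 0.0]
width: 0.088
t: 26.05
eef_pos: [0.6606, -0.0478, 0.2306]
ee_rot: [-3.142, 0.0, -0.046]
force: [-0.3, 1.1, 0.1]
width: 0.0172
t: 26.55
eef_pos: [0.6624, -0.0103, 0.2306]
ee_rot: [-3.141, -0.0, -0.044]
force: [0.0, 3.1, 0.0]
width: 0.0176
t: 26.75
eef_pos: [0.6624, -0.0094, 0.2306]
ee_rot: [-3.141, -0.0, -0.045]
force: [-0.8, 2.1, -0.4]
width: 0.0174
t: 26.95
eef_pos: [0.6625, -0.008, 0.2306]
ee_rot: [3.142, -0.0, -0.046]
force: [0.6, -1.9, -1.3]
width: 0.0175
```

```bash
python3 -m handwheel '[[0,0.2,0,0],[0,0,0,0]]';python3 -m handwheel '[[0,0.2,0,0],[0,0,0,0]]'
```

```text
t: 27.15
eef_pos: [0.6625, -0.0073, 0.2307]
ee_rot: [3.14, 0.0, -0.046]
force: [2.0, -9.7, -2.1]
width: 0.0172
t: 27.35
eef_pos: [0.6626, -0.0069, 0.2306]
ee_rot: [3.138, 0.001, -0.046]
force: [4.8, -19.4, -3.4]
width: 0.0175
```

```bash
python3 -m handwheel '[[0,-0.3,0,0],[0,0,0,0],[0,0,0,0],[0,0,0,0],[0,0,0,0],[0,0,0,0],[0,0,0,0],[0,0,0,0],[0,0,3,0],[0,0,4,0],[0,0,4,0],[0,0,3,0],[0,0,0,0]]' 0;python3 - <<'E'
from ov import *
for n in ['top','scene']: grab(n)
it=[(rackw(0),x[12:15],(0,255,0))]
crop(load('scene'),200,130,380,270,4.4,'k1.png');overlay(corr('scene'),it,220,150,400,290,4.4,'k3.png')
E
```

```text
t: 28.65
eef_pos: [0.6635, -0.0068, 0.3764]
ee_rot: [-3.14, -0.009, -0.045]
force: [0.5, 0.5, -0.3]
width: 0.088
```

View pics/k3.png

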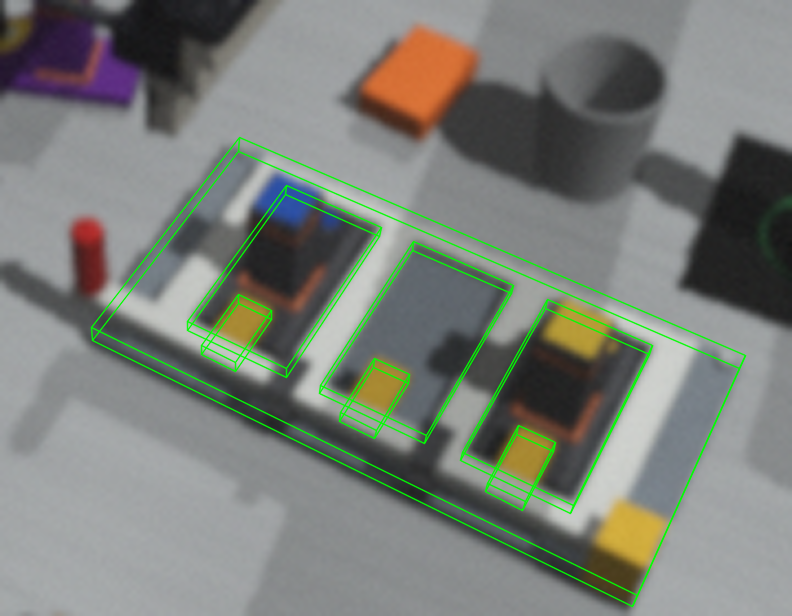

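Run:
```python
from ov import *
crop(load('scene'),380,140,450,240,6,'n1.png')
f=corr('scene'); T0=np.load('top.npz')
crop(load('top'),105,200,185,260,9,'n2.png')
```

```text
(no output)
```

View pics/n1.png

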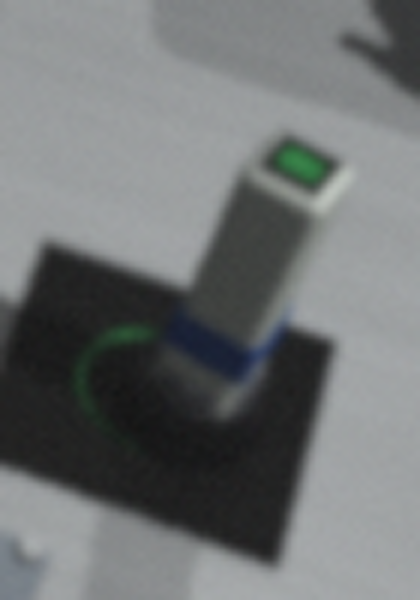

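View pics/n2.png

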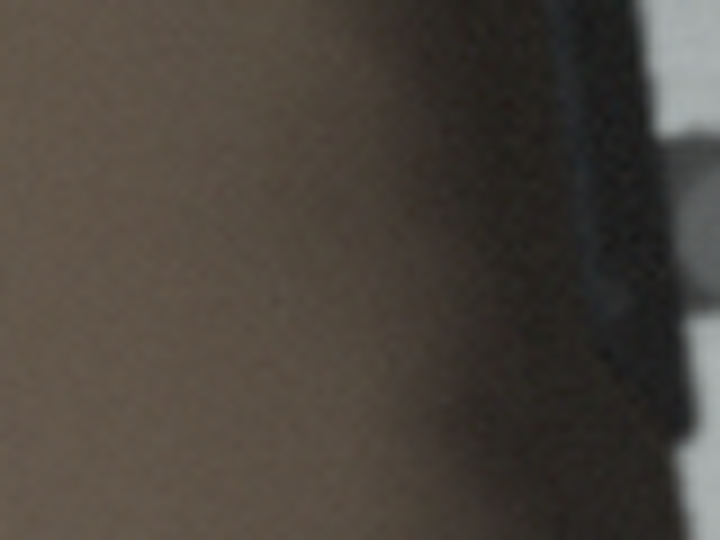

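Run:
```python
from ov import *
f=corr('scene'); k=K(6,380,140)
c=[(284,132),(244,175),(320,212),(356,169)]
w=np.array([pix2z(f,*k(*a),.152) for a in c]); print(w, w.mean(0))
d=np.diff(np.vstack([w,w[:1]]),axis=0); print(np.linalg.norm(d,axis=1), np.arctan2(d[:,1],d[:,0]))
for yaw in [-.05,.1,.25]:
    pass
overlay(f,[(SCAN,[.4268,.3433,0.0,.003],(0,0,255)),(SCAN,[.4268,.3433,0.2,.003],(0,255,255))],380,140,450,240,8,'n3.png')
```

```text
[[0.41280252 0.33413635 0.152     ]
 [0.44272044 0.32526908 0.152     ]
 [0.44821672 0.35435755 0.152     ]
 [0.41948919 0.36237334 0.152     ]] [0.43080722 0.34403408 0.152     ]
[0.03120434 0.02960318 0.02982489 0.02901791] [-0.2881385   1.3840475   2.86948541 -1.80331856]
```

View pics/n3.png

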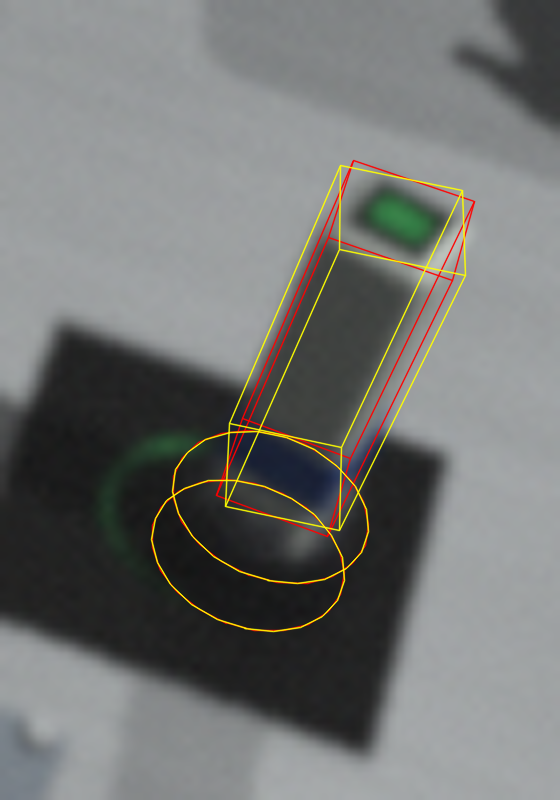

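Run:
```python
from ov import *
f=corr('scene')
overlay(f,[(SCAN,[.4275,.3433,-0.22,.003],(0,0,255))],380,140,450,240,8,'n4.png')
```

```text
(no output)
```

View pics/n4.png

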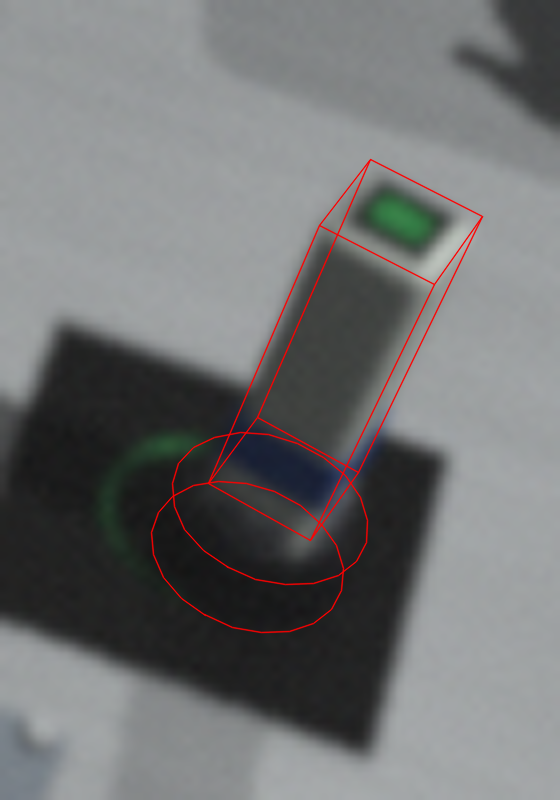

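```bash
python3 -m handwheel '[[-2.13,3.19,0,-0.0167],[-2.13,3.19,0,-0.0167],[-2.13,3.19,0,-0.0167],[-2.13,3.19,0,-0.0167],[-2.13,3.19,0,-0.0167],[-2.13,3.19,0,-0.0167],[-2.13,3.19,0,-0.0167],[-2.13,3.19,0,-0.0167],[-2.13,3.19,0,-0.0167],[-2.13,3.19,0,-0.0167],[-2.13,3.19,0,-0.0167],[0,0,0,0],[0,0,0,0],[0,0,0,0]]';python3 - <<'E'
from h import *
for n in ['scene']: grab(n)
S=load('scene');crop(S,330,80,450,240,5,'p1.png')
E
```

```text
t: 30.15
eef_pos: [0.4282, 0.3435, 0.3697]
ee_rot: [3.14, 0.001, -0.229]
force: [0.5, -0.5, -0.3]
width: 0.0879
```

View pics/p1.png

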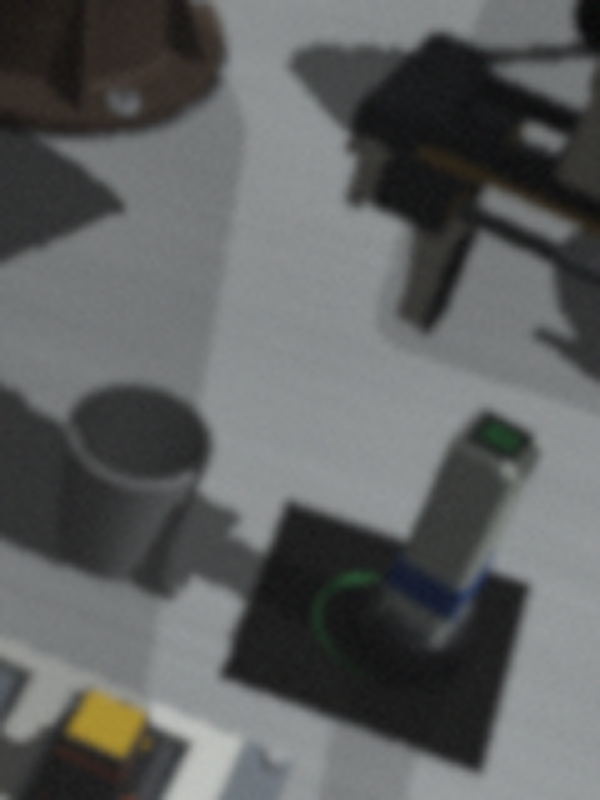

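```bash
python3 -m handwheel '[[0,0,-3,0],[0,0,-3,0],[0,0,-2,0],[0,0,-1.5,0],[0,0,0,0],[0,0,0,0]]' 0;python3 -m handwheel '[[0,0,0,0],[0,0,0,0],[0,0,0,0],[0,0,0,0],[0,0,0,0],[0,0,0,0],[0,0,0,0],[0,0,0,0],[0,0,0,0],[0,0,0,0],[0,0,0,0],[0,0,0,0]]' 1 6
```

```text
t: 30.8
eef_pos: [0.4287, 0.3435, 0.2758]
ee_rot: [3.141, -0.0, -0.23]
force: [1.2, 0.2, 0.8]
width: 0.0878
t: 32.0
eef_pos: [0.4281, 0.344, 0.2756]
ee_rot: [3.141, 0.0, -0.229]
force: [-0.5, -0.3, 1.0]
width: 0.0344
```

```bash
python3 -m handwheel '[[-0.49,0.115,0.07,0],[-0.49,0.115,0.07,0],[-0.49,0.115,0.06,0],[0,0,0,0]]';python3 - <<'E'
from h import *
for n in ['scene']: grab(n)
S=load('scene');crop(S,370,130,470,250,5,'p2.png')
E
```

```text
t: 32.4
eef_pos: [0.4127, 0.3478, 0.2779]
ee_rot: [-3.141, 0.0, -0.229]
force: [-0.6, 0.2, 2.0]
width: 0.034
```

View pics/p2.png

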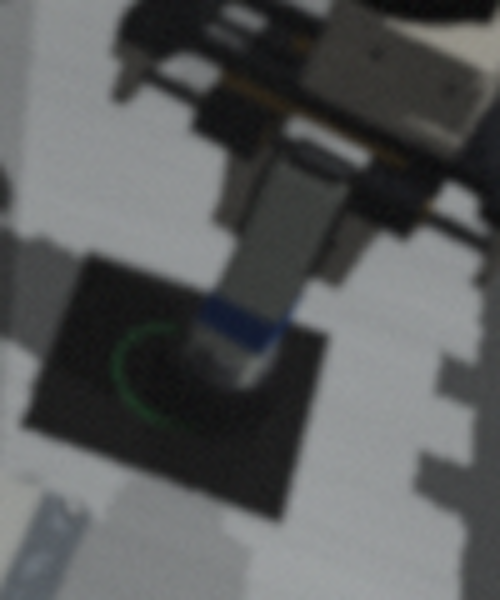

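```bash
python3 -m handwheel '[[-0.49,0.115,0.04,0],[-0.49,0.115,0.03,0],[-0.49,0.115,0.03,0],[0,0,0,0]]';python3 -m handwheel '[[-0.49,0.115,-0.03,0],[-0.49,0.115,-0.03,0],[-0.49,0.115,-0.04,0],[0,0,0,0]]';python3 - <<'E'
from h import *
for n in ['scene','top']: grab(n)
S=load('scene');crop(S,370,130,470,250,5,'p3.png');crop(load('top'),90,180,210,270,5,'p4.png')
E
```

```text
t: 32.85
eef_pos: [0.3979, 0.3509, 0.2785]
ee_rot: [3.141, 0.001, -0.229]
force: [0.4, 0.7, -1.0]
width: 0.0341
t: 33.25
eef_pos: [0.3833, 0.3543, 0.2776]
ee_rot: [3.141, 0.0, -0.229]
force: [-1.0, -0.4, 0.5]
width: 0.0338
```

View pics/p3.png

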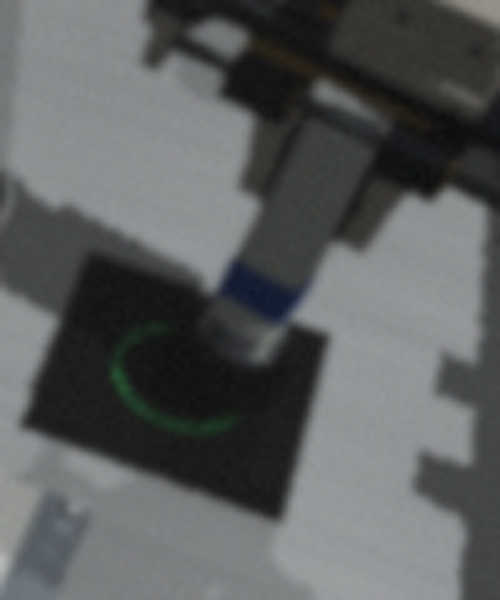

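View pics/p4.png

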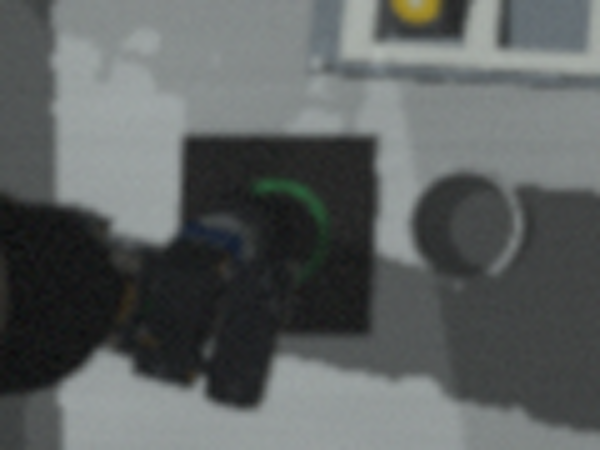

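```bash
cat >> ov.py <<'E'
def scanw(th,h=113,yaw=0.,g=(0,0,0)):
    # wire in world for grasp point g (m), tilt th deg top toward tool -x
    t=np.radians(th); Ry=np.array([[np.cos(t),0,-np.sin(t)],[0,1,0],[np.sin(t),0,np.cos(t)]])
    c,s=np.cos(yaw),np.sin(yaw); Rz=np.array([[c,-s,0],[s,c,0],[0,0,1]])
    M=Rz@Ry; g=np.array(g)
    return [tuple(g+M@(a-[0,0,h/1000]) for a in e) for e in SCAN]
E
python3 - <<'E'
from ov import *
g=(.3833,.3543,.2776-.159)
it=[(scanw(t,113,-.229,g),[0,0,0],c) for t,c in[(0,(0,0,255)),(22.5,(0,255,0))]]
overlay(corr('scene'),it,370,130,470,250,6,'p5.png')
E
```

```text
(no output)
```

View pics/p5.png

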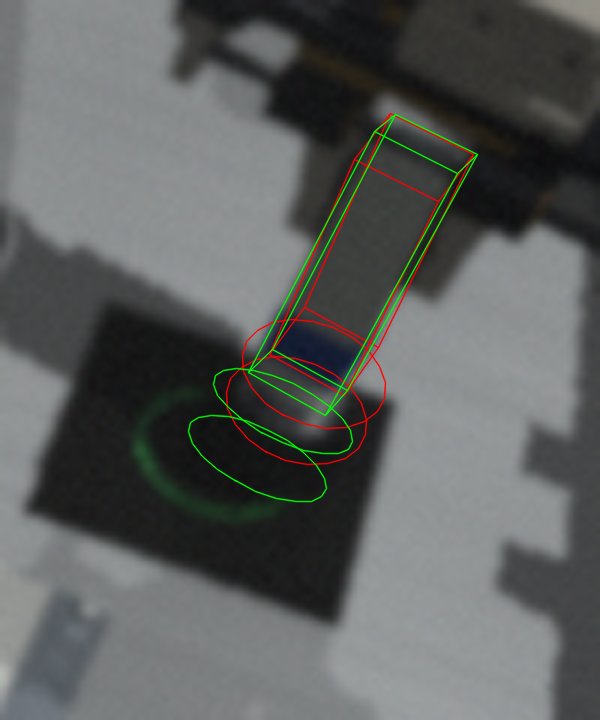

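Run:
```python
from ov import *
f=corr('scene');P=cloud(f)
g=np.array((.3833,.3543,.1186));c,s=np.cos(-.229),np.sin(-.229)
k=K(6,370,130)
for (a,b) in [(395,170),(380,200),(365,230),(350,260),(338,290),(330,310),(318,350),(305,385),(295,410),(285,430)]:
    u,v=k(a,b); u,v=int(round(u)),int(round(v)); q=np.nanmedian(P[v-1:v+2,u-1:u+2].reshape(-1,3),axis=0)-g
    print((a,b),np.round(1000*np.array([c*q[0]+s*q[1],-s*q[0]+c*q[1],q[2]]),1), np.round(q[2]+g[2],3))
```

```text
(395, 170) [10.8 -3.2 33.3] 0.152
(380, 200) [15.  -2.3 22.6] 0.141
(365, 230) [18.2 -3.2  7.5] 0.126
(350, 260) [23.  -2.2 -3.5] 0.115
(338, 290) [ 27.2  -0.9 -16.7] 0.102
(330, 310) [ 29.4   0.3 -24.5] 0.094
(318, 350) [ 36.3   3.8 -40. ] 0.079
(305, 385) [ 40.1   4.  -59. ] 0.06
(295, 410) [ 45.7   6.6 -66.3] 0.052
(285, 430) [ 50.    5.9 -75.7] 0.043
```

```bash
cat >> ov.py <<'E'
def tilt(g,yaw,zr=(-.035,.03)):
    f=corr('scene');P=cloud(f).reshape(-1,3)-np.array(g);c,s=np.cos(yaw),np.sin(yaw)
    X=c*P[:,0]+s*P[:,1];Y=-s*P[:,0]+c*P[:,1];Z=P[:,2]
    m=(abs(Y)<.014)&(Z>zr[0])&(Z<zr[1])&(X>0)&(X<.05)
    A=np.c_[np.ones(m.sum()),Z[m],Y[m]]
    r=least_squares(lambda p:A@p-X[m],[.02,-.3,0],loss='soft_l1',f_scale=.002).x
    th=np.degrees(np.arctan(-r[1])); 
    return m.sum(),th,'perp dist of grasp pt from face mm',1000*r[0]*np.cos(np.radians(th)),'yaw slope',r[2]
E
python3 -c "
from ov import *
print(tilt((.3833,.3543,.1186),-.229))"
python3 -m handwheel '[[-0.49,0.115,-0.08,0],[-0.49,0.115,-0.08,0],[-0.49,0.115,-0.1,0],[0,0,0,0]]'
python3 -c "
from ov import *
grab('scene');p=arm.get_state()['eef_pos']; print(p,tilt(p-[0,0,.159],-.229))"
```

```text
(np.int64(344), np.float64(17.81782852569745), 'perp dist of grasp pt from face mm', np.float64(20.681339397853865), 'yaw slope', np.float64(-0.027055440724395023))
t: 33.75
eef_pos: [0.3687, 0.3579, 0.2749]
ee_rot: [3.141, 0.0, -0.229]
force: [0.2, -1.1, -0.0]
width: 0.0336
[0.36880908 0.35783561 0.27485678] (np.int64(383), np.float64(25.42279102358106), 'perp dist of grasp pt from face mm', np.float64(21.977387044961795), 'yaw slope', np.float64(-0.024412086683830953))
```

```bash
python3 -m handwheel '[[-0.44,0.103,-0.12,0],[-0.44,0.103,-0.13,0],[0,0,0,0]]'
python3 -c "
from ov import *
grab('scene');p=arm.get_state()['eef_pos']; print(p,tilt(p-[0,0,.159],-.229))"
```

```text
t: 34.1
eef_pos: [0.3601, 0.3599, 0.2724]
ee_rot: [3.141, 0.0, -0.229]
force: [0.5, -0.9, -0.2]
width: 0.0342
[0.36016705 0.3599691  0.27243277] (np.int64(387), np.float64(29.515303923129164), 'perp dist of grasp pt from face mm', np.float64(22.82407197068196), 'yaw slope', np.float64(-0.016486855516168034))
```

```bash
python3 -m handwheel '[[0,0,0,0],[0,0,0,0],[0,0,0,0],[0,0,0,0]]' 1 60; python3 -m handwheel '[[0,0,1,0],[0,0,2,0],[0,0,3,0],[0,0,3,0],[0,0,3,0],[0,0,0,0],[0,0,0,0],[0,0,0,0]]'
python3 -c "
from ov import *
grab('scene');grab('top');p=arm.get_state()['eef_pos']; print(p,tilt(p-[0,0,.159],-.229))
g=p-[0,0,.159]
overlay(corr('scene'),[(scanw(30,113,-.229,g+np.array([.005,0,0])),[0,0,0],(0,255,0))],360,60,500,200,5,'q1.png')"
```

```text
t: 34.55
eef_pos: [0.3605, 0.36, 0.2725]
ee_rot: [-3.141, 0.0, -0.229]
force: [-1.2, 0.5, -0.5]
width: 0.0337
t: 35.35
eef_pos: [0.3602, 0.3593, 0.3916]
ee_rot: [3.14, 0.001, -0.23]
force: [-0.4, 0.2, -4.0]
width: 0.0338
[0.36032452 0.3595394  0.3913581 ] (np.int64(499), np.float64(29.649320364805106), 'perp dist of grasp pt from face mm', np.float64(22.830655353897452), 'yaw slope', np.float64(-0.0036175108947460325))
```

View pics/q1.png

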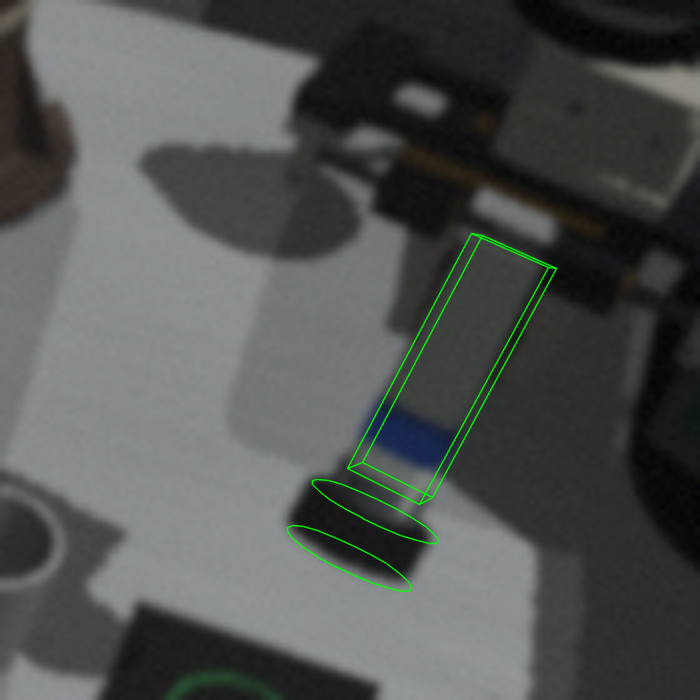

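```bash
python3 -m handwheel '[[1.85,-2,0,0.0307],[1.85,-2,0,0.0307],[1.85,-2,0,0.0307],[1.85,-2,0,0.0307],[1.85,-2,0,0.0307],[1.84,-2.05,0,0.0305],[0,0,0,0],[0,0,0,0],[0,0,0,0]]'
python3 -c "
from ov import *
grab('scene');grab('top');p=arm.get_state()['eef_pos']; print(p,tilt(p-[0,0,.159],-.046))
g=p-[0,0,.159]
it=[(scanw(29.7,110,-.046,g+np.array([.005,0,0])),[0,0,0],(0,255,0))]+[(WELD,np.r_[tf(x[12:15],[0,s*.08,.012])[0][:2],x[14],.012],(0,255,255)) for s in(1,-1)]
overlay(corr('scene'),it,210,90,410,260,3.9,'r1.png');overlay(corr('top'),it,120,130,290,250,4.4,'r2.png')"
```

```text
t: 36.35
eef_pos: [0.4711, 0.2397, 0.392]
ee_rot: [3.141, 0.001, -0.045]
force: [0.4, 0.8, -3.5]
width: 0.0339
[0.47100796 0.23994932 0.39233884] (np.int64(525), np.float64(29.41790623170185), 'perp dist of grasp pt from face mm', np.float64(22.620664717228617), 'yaw slope', np.float64(-0.0020865607338278608))
```

View pics/r1.png

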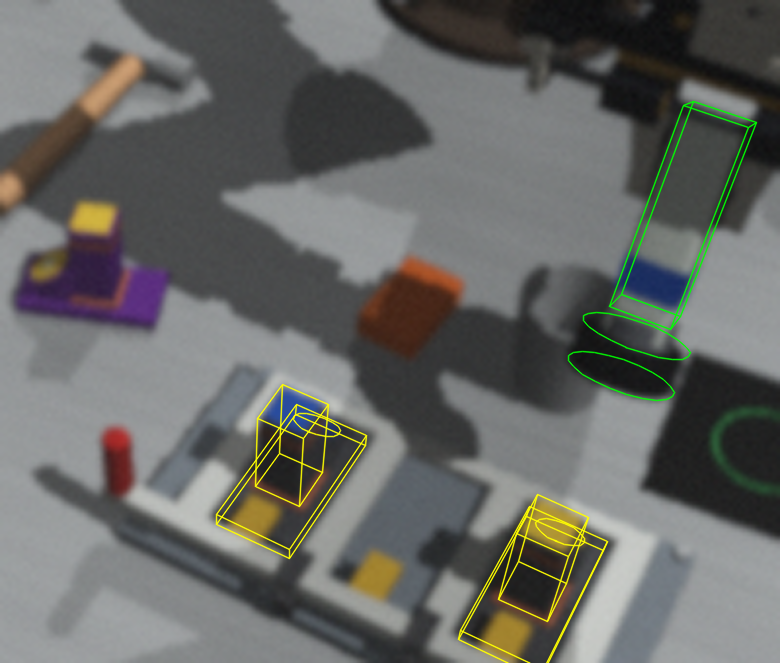

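View pics/r2.png

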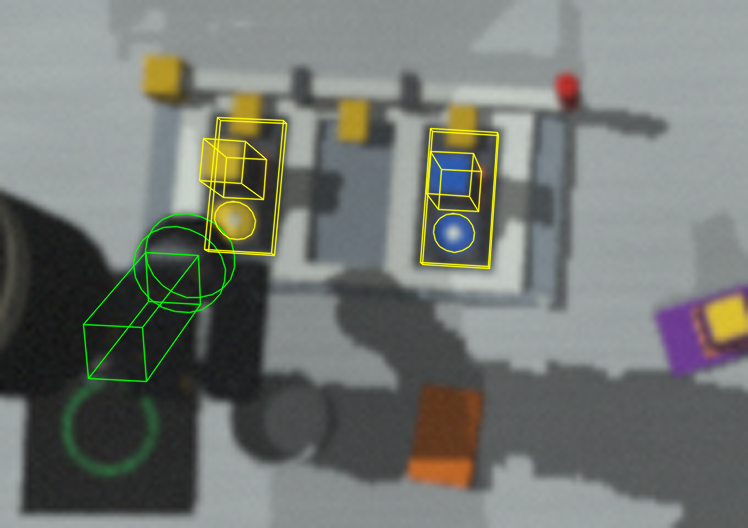

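```bash
python3 -m handwheel '[[0,-0.05,-1.2,0],[0,0,-1,0],[0,0,-1,0],[0,0,0,0],[0,0,0,0]]'
python3 -c "
from ov import *
grab('scene');grab('top');p=arm.get_state()['eef_pos']; print(p,tilt(p-[0,0,.159],-.046))
g=p-[0,0,.159]
it=[(scanw(29.5,110,-.046,g+np.array([.005,0,0])),[0,0,0],(0,255,0))]
crop(load('top'),140,165,200,225,10,'r3.png');overlay(corr('top'),it,140,165,200,225,10,'r4.png');overlay(corr('scene'),it,340,110,410,230,6,'r5.png')"
```

```text
t: 36.95
eef_pos: [0.4714, 0.2389, 0.3601]
ee_rot: [3.141, 0.0, -0.045]
force: [0.8, 0.4, -3.5]
width: 0.0337
[0.47159356 0.23904762 0.36086226] (np.int64(493), np.float64(29.141647316154543), 'perp dist of grasp pt from face mm', np.float64(22.211691468206073), 'yaw slope', np.float64(0.004430672317014479))
```

View pics/r3.png

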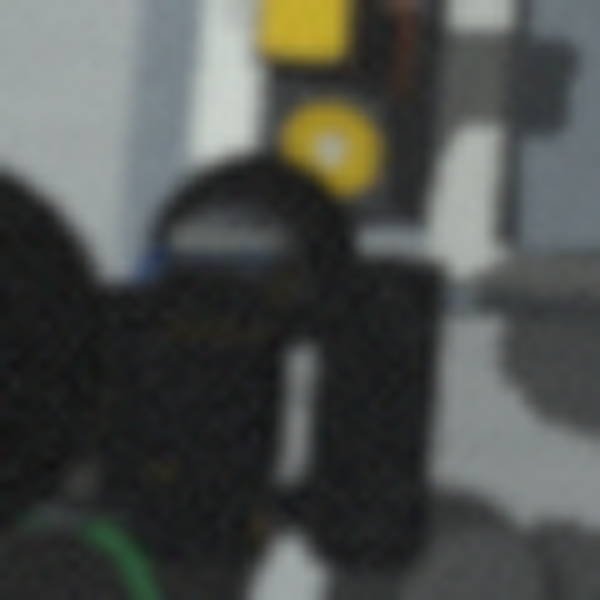

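View pics/r4.png

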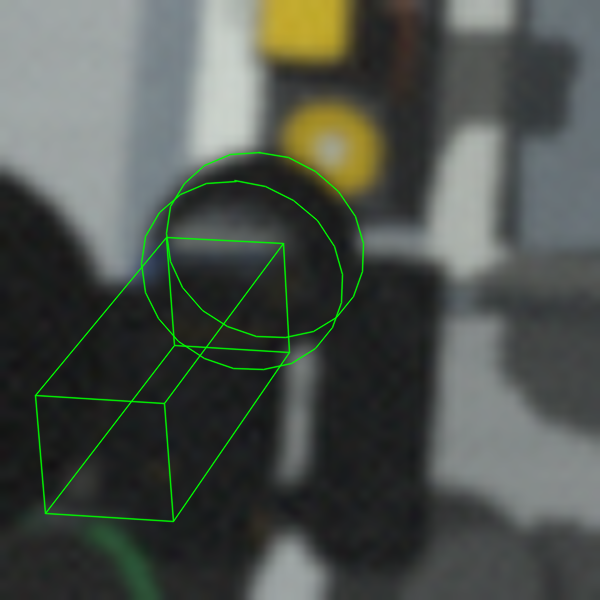

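View pics/r5.png

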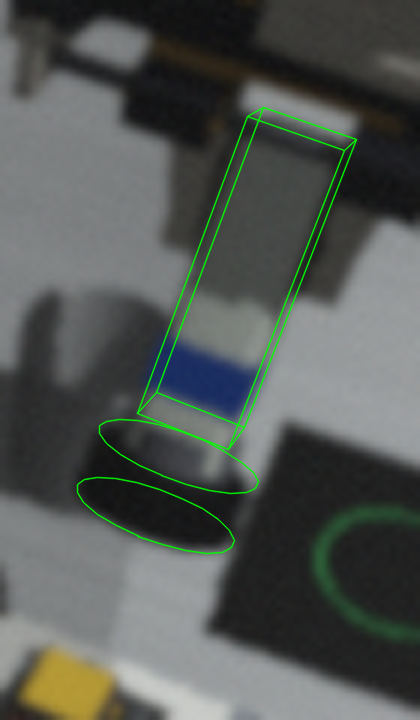

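```bash
python3 -m handwheel '[[0.1,0,0.2,0],[0,0,0,0],[0,0,0,0]]'
cat >> ov.py <<'E'
def focus(yaw,th,h=.110,off=.005):
    p=arm.get_state()['eef_pos']; g=np.array(p)-[0,0,.159]; t=np.radians(th); u=np.array([np.cos(yaw),np.sin(yaw),0])
    n=-np.sin(t)*u+np.array([0,0,np.cos(t)]); return p,g+off*u-(h+.08)*n, n
E
python3 -c "
from ov import *
f=corr('top');print('yellow mark T',pix2z(f,*K(10,140,165)(331,150),.0386), 'model',tf(np.r_[x[12:15]],[-.0295,.08,.0386]),tf(np.r_[x[12:15]],[-.0295,-.08,.0386]))
print(focus(-.046,29.4))"
```

```text
t: 37.35
eef_pos: [0.4725, 0.2389, 0.3629]
ee_rot: [-3.141, -0.0, -0.045]
force: [-0.4, -0.0, -3.8]
width: 0.0337
yellow mark T [0.57062233 0.23545813 0.0386    ] model [[0.57036709 0.23450981 0.0386    ]] [[0.56294851 0.07468189 0.0386    ]]
(array([0.47251478, 0.23892713, 0.36288853]), array([0.57068254, 0.23440823, 0.03835791]), array([-0.49038447,  0.02257361,  0.87121381]))
```

```bash
python3 -m handwheel '[[0,0,0,0],[0,0,0,0],[0,0,0,0],[0,0,0,0],[0,0,0,0],[0,0,0,0],[0,0,0,0],[0,0,0,0],[0,0,0,0],[0,0,0,0],[0,0,0,0],[0,0,0,0],[0,0,0,0],[0,0,0,0],[0,0,0,0],[0,0,0,0],[0,0,0,0],[0,0,0,0],[0,0,0,0],[0,0,0,0]]';python3 -m handwheel '[[0,0,0,0],[0,0,0,0],[0,0,0,0],[0,0,0,0],[0,0,0,0],[0,0,0,0],[0,0,0,0],[0,0,0,0],[0,0,0,0],[0,0,0,0],[0,0,0,0],[0,0,0,0],[0,0,0,0],[0,0,0,0]]'
python3 -c "
from ov import *
grab('scene');grab('top')
p,F,n=focus(-.046,29.4);print(F,tilt(p-[0,0,.159],-.046))"
```

```text
t: 39.35
eef_pos: [0.4724, 0.2389, 0.3626]
ee_rot: [3.142, -0.0, -0.045]
force: [1.5, -0.3, -3.0]
width: 0.0342
t: 40.75
eef_pos: [0.4724, 0.2389, 0.3626]
ee_rot: [-3.142, 0.0, -0.045]
force: [-0.5, -0.1, -3.9]
width: 0.0336
[0.57058345 0.23437524 0.0380212 ] (np.int64(496), np.float64(28.893425217281287), 'perp dist of grasp pt from face mm', np.float64(22.965220656036774), 'yaw slope', np.float64(0.0018846095252098485))
```

```bash
python3 -m handwheel '[[0,0,1.5,0],[0,0,1.5,0],[-0.15,-3.2,0,0],[-0.15,-3.2,0,0],[-0.15,-3.2,0,0],[-0.15,-3.2,0,0],[-0.14,-3.18,0,0],[0,0,-1,0],[0,0,-1,0],[0,0,-1,0],[0,0,0,0],[0,0,0,0],[0,0,0,0]]'
python3 -c "
from ov import *
grab('scene');grab('top')
p,F,n=focus(-.046,29.4);print(p,F,tilt(p-[0,0,.159],-.046))
g=p-[0,0,.159]
it=[(scanw(29.4,110,-.046,g+np.array([.005,0,0])),[0,0,0],(0,255,0))]+[(WELD,np.r_[tf(x[12:15],[0,s*.08,.012])[0][:2],x[14],.012],(0,255,255)) for s in(1,-1)]
overlay(corr('top'),it,150,140,260,250,6,'u1.png');overlay(corr('scene'),it,210,90,390,260,4.3,'u2.png')
crop(load('top'),200,160,260,220,10,'u3.png')"
```

```text
t: 42.15
eef_pos: [0.4653, 0.0797, 0.3628]
ee_rot: [3.142, -0.0, -0.044]
force: [0.2, 1.7, -4.0]
width: 0.0335
[0.46519929 0.07950452 0.36289625] [0.56336705 0.07498562 0.03836563] (np.int64(409), np.float64(29.61312233905802), 'perp dist of grasp pt from face mm', np.float64(22.680954374872506), 'yaw slope', np.float64(0.005646092661562168))
```

View pics/u1.png

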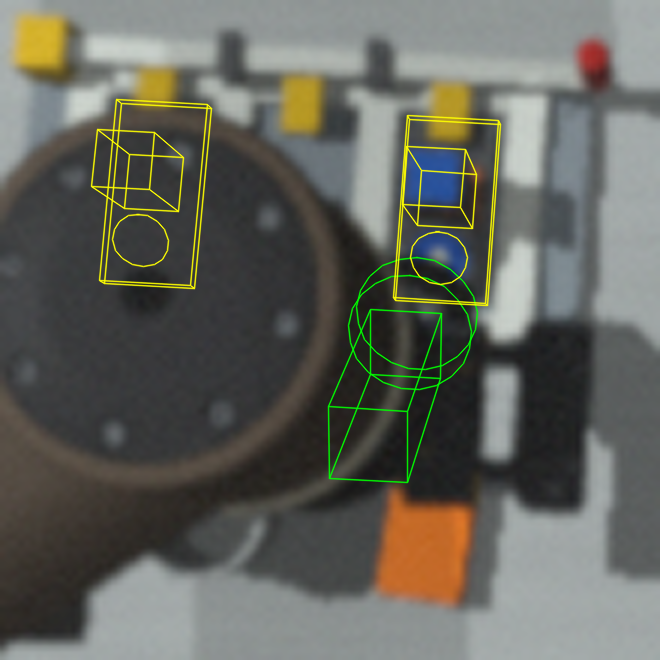

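View pics/u2.png

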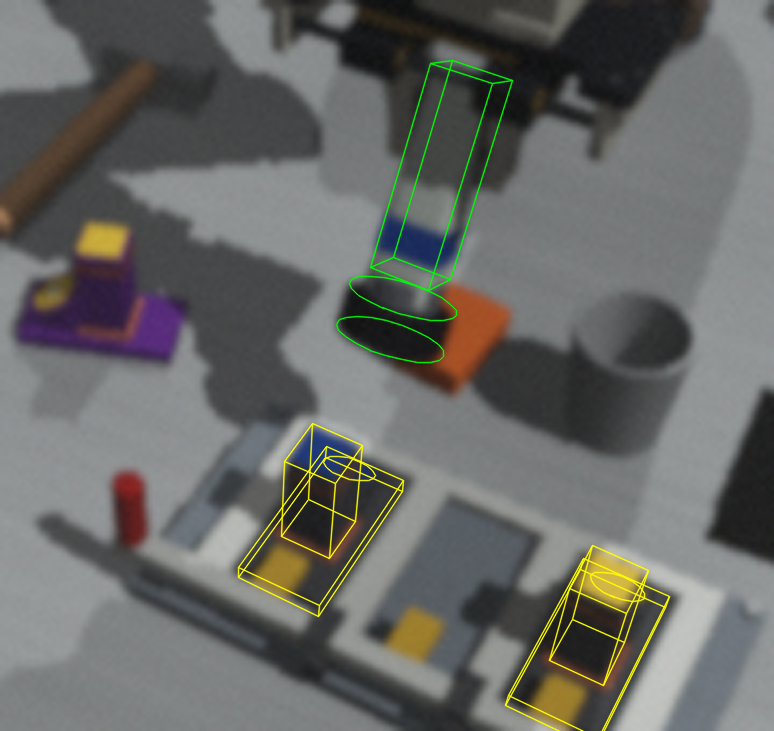

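View pics/u3.png

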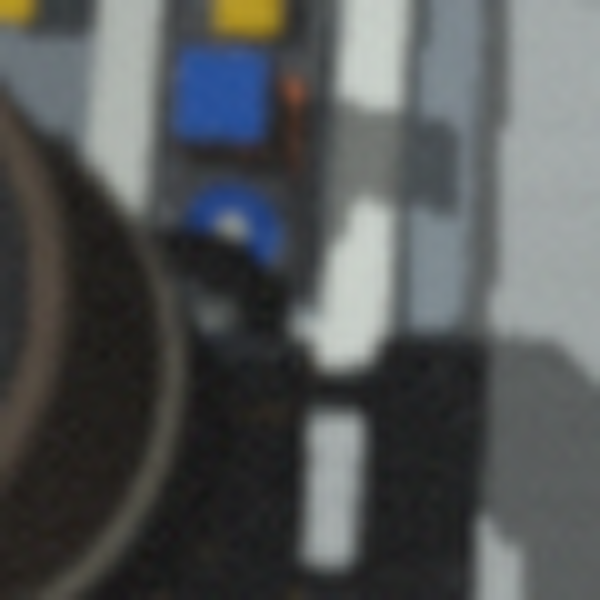

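```bash
python3 -m handwheel '[[0,0,0,0],[0,0,0,0],[0,0,0,0],[0,0,0,0],[0,0,0,0],[0,0,0,0],[0,0,0,0],[0,0,0,0],[0,0,0,0],[0,0,0,0],[0,0,0,0],[0,0,0,0],[0,0,0,0],[0,0,0,0],[0,0,0,0],[0,0,0,0],[0,0,0,0],[0,0,0,0],[0,0,0,0],[0,0,0,0]]';python3 -m handwheel '[[0,0,0,0],[0,0,0,0],[0,0,0,0],[0,0,0,0],[0,0,0,0],[0,0,0,0],[0,0,0,0],[0,0,0,0],[0,0,0,0],[0,0,0,0],[0,0,0,0],[0,0,0,0],[0,0,0,0],[0,0,0,0]]'
python3 -c "
from ov import *
print('blue mark T',pix2z(corr('top'),*K(10,200,160)(231,226),.0386))
grab('scene');grab('top')
p,F,n=focus(-.046,29.4);print(F,tilt(p-[0,0,.159],-.046))"
```

```text
t: 44.25
eef_pos: [0.465, 0.0791, 0.3626]
ee_rot: [3.142, -0.0, -0.045]
force: [0.8, -1.0, -2.6]
width: 0.0334
t: 45.65
eef_pos: [0.465, 0.0791, 0.3626]
ee_rot: [3.142, 0.0, -0.045]
force: [-0.7, 0.7, -1.7]
width: 0.0338
blue mark T [0.56410221 0.07479034 0.0386    ]
[0.56318962 0.07457536 0.03803266] (np.int64(403), np.float64(29.429392796023027), 'perp dist of grasp pt from face mm', np.float64(22.534034222419912), 'yaw slope', np.float64(0.0072304612705586194))
```

```bash
python3 -m handwheel '[[0,0,1.5,0],[0,0,1.5,0],[-1.34,3.12,0,0],[-1.34,3.12,0,0],[-1.34,3.12,0,0],[-1.34,3.12,0,0],[-1.34,3.12,0,0],[-1.34,3.12,0,0],[-1.34,3.13,0,0],[-1.32,3.14,0,0],[0,0,-3,0],[0,0,-3,0],[0,0,-3,0],[0,0,-1,0],[0,0,0,0],[0,0,0,0],[0,0,0,0]]'
python3 -c "
from ov import *
grab('scene');grab('top')
p=arm.get_state()['eef_pos'];print(p,tilt(p-[0,0,.159],-.046))
g=p-[0,0,.159]
it=[(scanw(29.4,110,-.046,g+np.array([.005,0,0])),[0,0,0],(0,255,0)),(box(-65,65,-65,65,0,3),x[21:24],(0,255,255))]
overlay(corr('scene'),it,370,100,480,240,5,'v1.png');overlay(corr('top'),it,90,170,220,270,5,'v2.png')"
```

```text
t: 47.45
eef_pos: [0.3585, 0.3296, 0.2941]
ee_rot: [-3.139, -0.001, -0.045]
force: [0.2, 1.0, -3.1]
width: 0.0337
[0.35827288 0.32933997 0.29385644] (np.int64(402), np.float64(29.676101289353916), 'perp dist of grasp pt from face mm', np.float64(23.20790977581427), 'yaw slope', np.float64(0.03173889518628031))
```

View pics/v1.png

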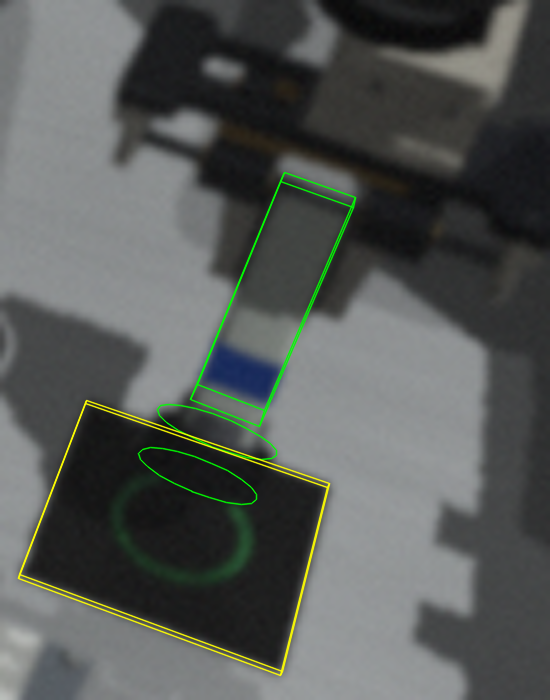

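```bash
python3 -m handwheel '[[0,0,-1,0],[0,0,-0.6,0],[0,0,0,0],[0,0,0,0]]';python3 -m handwheel '[[0,0,-0.2,0],[0,0,0,0]]';python3 -m handwheel '[[0,0,-0.2,0],[0,0,0,0]]'
```

```text
t: 47.95
eef_pos: [0.358, 0.3289, 0.2762]
ee_rot: [3.141, 0.0, -0.045]
force: [-1.6, -0.2, -3.6]
width: 0.0338
t: 48.15
eef_pos: [0.358, 0.329, 0.2744]
ee_rot: [3.141, 0.0, -0.045]
force: [-1.1, -0.3, -3.2]
width: 0.0339
t: 48.35
eef_pos: [0.3581, 0.3291, 0.2726]
ee_rot: [-3.141, -0.0, -0.045]
force: [0.8, 0.3, -2.0]
width: 0.0336
```

```bash
python3 -m handwheel '[[0,0,-0.1,0],[0,0,0,0]]';python3 -m handwheel '[[0,0,0,0],[0,0,0,0],[0,0,0,0]]' 1 6; python3 -m handwheel '[[0.5,-0.02,0.07,0],[0.5,-0.02,0.07,0],[0.5,-0.03,0.06,0],[0.5,-0.02,0.03,0],[0.5,-0.02,0.03,0],[0.5,-0.03,0.02,0],[0,0,0,0]]'
python3 -c "
from ov import *
grab('scene')
p=arm.get_state()['eef_pos'];print(p,tilt(p-[0,0,.159],-.046))"
```

```text
t: 48.55
eef_pos: [0.3581, 0.3292, 0.2721]
ee_rot: [-3.141, -0.001, -0.045]
force: [-2.4, -1.8, 4.3]
width: 0.0337
t: 48.85
eef_pos: [0.3581, 0.3292, 0.2721]
ee_rot: [-3.141, -0.001, -0.045]
force: [-1.9, -1.2, 6.0]
width: 0.034
t: 49.55
eef_pos: [0.3887, 0.3277, 0.2746]
ee_rot: [-3.141, -0.001, -0.045]
force: [1.0, -1.7, 4.4]
width: 0.0338
[0.388513   0.32772531 0.27460916] (np.int64(325), np.float64(14.194535668739316), 'perp dist of grasp pt from face mm', np.float64(21.8874229953855), 'yaw slope', np.float64(-0.0019224681126541404))
```

```bash
python3 -m handwheel '[[0.5,-0.02,-0.01,0],[0.5,-0.02,-0.02,0],[0.5,-0.03,-0.04,0],[0.5,-0.02,-0.06,0],[0.4,-0.02,-0.07,0],[0,0,0,0]]'
python3 -c "
from ov import *
grab('scene')
p=arm.get_state()['eef_pos'];print(p,tilt(p-[0,0,.159],-.046))"
```

```text
t: 50.2
eef_pos: [0.4127, 0.3266, 0.2722]
ee_rot: [-3.141, -0.0, -0.046]
force: [1.3, 0.4, 0.4]
width: 0.0342
[0.41244834 0.32657736 0.27219595] (np.int64(279), np.float64(2.324994936841977), 'perp dist of grasp pt from face mm', np.float64(20.66926259612866), 'yaw slope', np.float64(-0.009092485154241511))
```

```bash
python3 -m handwheel '[[0.2,-0.01,-0.05,0],[0.2,-0.01,-0.04,0],[0,0,0,0],[0,0,0,0]]' 1 3
python3 -c "
from ov import *
grab('scene')
p=arm.get_state()['eef_pos'];print(p,tilt(p-[0,0,.159],-.046))"
```

```text
t: 50.65
eef_pos: [0.416, 0.3263, 0.2714]
ee_rot: [-3.141, -0.0, -0.045]
force: [1.0, 1.1, 1.2]
width: 0.0337
[0.41596885 0.32634452 0.27141227] (np.int64(274), np.float64(0.6926490359023321), 'perp dist of grasp pt from face mm', np.float64(20.304119676425486), 'yaw slope', np.float64(-0.02161897406466921))
```

Nearly upright; release and withdraw.

```bash
python3 -m handwheel '[[0,0,0,0],[0,0,0,0],[0,0,0,0],[0,0,0,0],[0,0,0,0],[0,0,0,0],[0,0,0,0],[0,0,0,0],[0,0,0,0],[0,0,0,0]]' 0; python3 -m handwheel '[[0,0,2,0],[0,0,3,0],[0,0,3,0],[0,0,3,0],[0,0,3,0],[0,0,0,0]]'; python3 -m handwheel '[[-1.5,3,0,0],[-2,3.5,0,0],[-2,3.5,0,0],[-2,3.5,0,0],[-2,3.5,0,0],[-2,3.5,0,0],[-2,3.5,0,0],[-1,2,0,0],[0,0,0,0],[0,0,0,0]]'
python3 -c "
from ov import *
grab('scene');grab('top')
it=[(SCAN,[.4205,.3265,-.046,.003],(0,0,255)),(box(-65,65,-65,65,0,3),x[21:24],(0,255,255)),(rackw(0),x[12:15],(0,255,0))]+[(WELD,np.r_[tf(x[12:15],[0,s*.08,.012])[0][:2],x[14],.012],(0,255,255)) for s in(1,-1)]
overlay(corr('scene'),it,200,100,460,300,3,'w1.png');overlay(corr('top'),it,110,130,290,260,4.3,'w2.png');crop(load('top'),0,0,512,384,1.5,'w3.png');crop(load('scene'),200,100,460,300,3,'w4.png')"
```

```text
t: 51.7
eef_pos: [0.416, 0.3263, 0.2715]
ee_rot: [3.142, 0.0, -0.045]
force: [0.3, 0.1, -0.4]
width: 0.0877
t: 52.3
eef_pos: [0.4167, 0.3269, 0.416]
ee_rot: [-3.136, -0.005, -0.045]
force: [1.0, 0.1, 0.2]
width: 0.0875
t: 53.3
eef_pos: [0.2706, 0.5865, 0.4104]
ee_rot: [3.14, 0.0, -0.044]
force: [1.3, -0.4, -0.0]
width: 0.0876
```

View pics/w1.png

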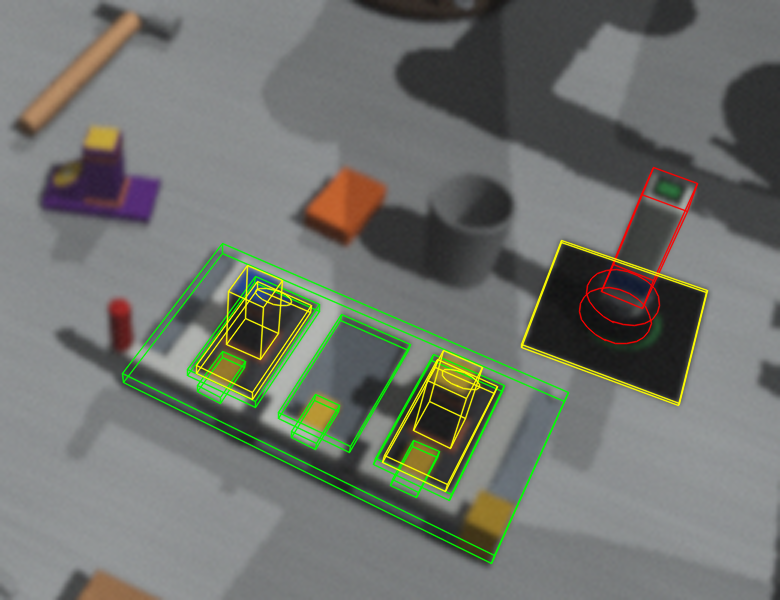

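View pics/w2.png

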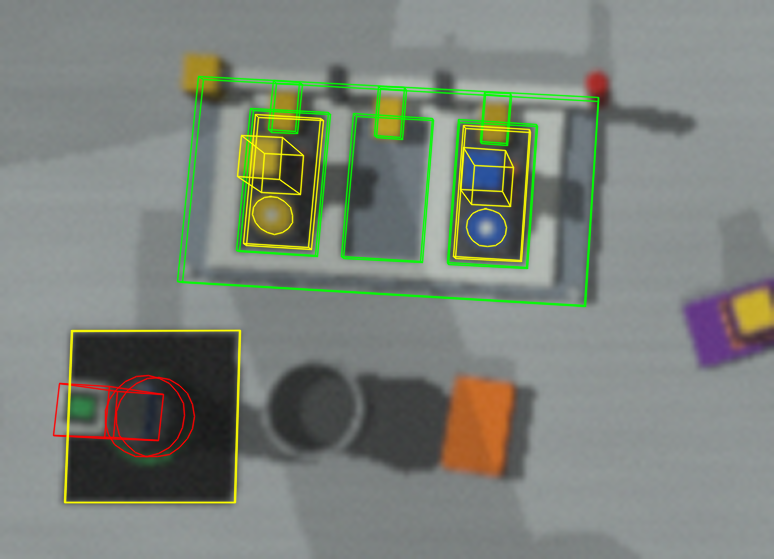

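View pics/w3.png

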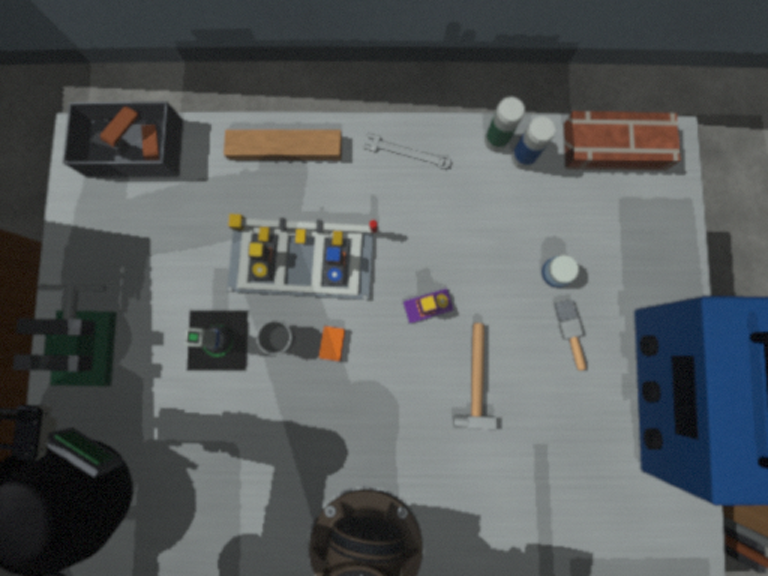

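View pics/w4.png

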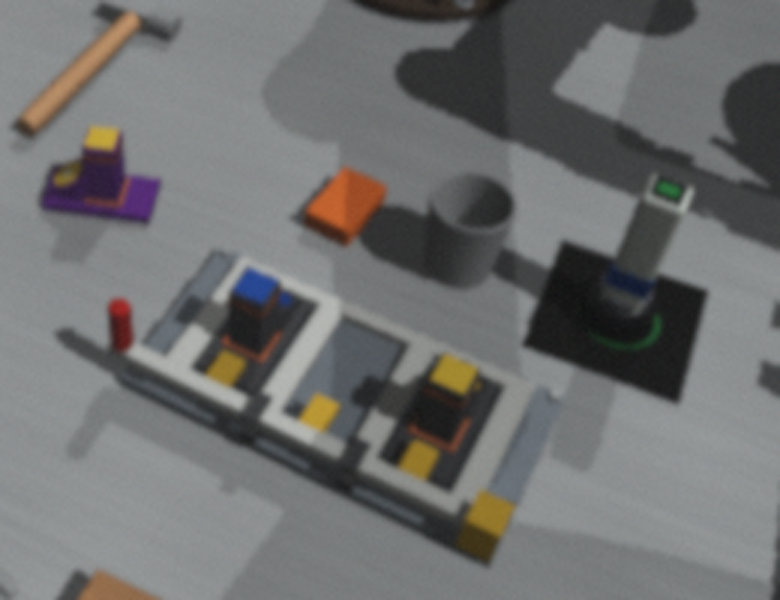

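```bash
python3 -c "
from station import arm
print(arm.job_done())"
```

```text
the job is handed in; nothing more can be done
None
```

The job is handed in at about 53 s on the robot's clock. The interface gave no verdict.

- **Weldments:** Only yellow and blue were on the bench; red was absent, and the purple look-alike was left alone. I drew the bolt to its stop and stood blue in pocket 1 and yellow in pocket 3, discs towards the robot. I then slid the bolt home, about 40 mm between the two stops. In the final pictures from both cameras both weldments sit in their pockets under the tongues and the bolt is home.
- **Scanning:** The moves cannot tilt the tool, so I tipped the scanner by pivoting it on its dock in a light grip, then gripped it hard. I aimed at yellow, then blue, holding each about 3.4 s. The measured lean was 29 to 30° against the 30° wanted, and the focus worked out about 1 mm from each white dot.
- **Scanner's return:** I righted it the same way. It stands upright on the dock pad, a few millimetres off the pad's centre.
- **Other things:** In the pictures the other objects on the bench look undisturbed, and the arm is clear of everything.

**Disagreements between checks:**
- The two cameras disagreed by about 3 to 4 mm at first. A joint fit of small camera corrections brought most points within about 1 pixel.
- The scanner's tilt varied by about 0.8° between readings, 28.9° to 29.7°.
- The scanner appeared to sit about 5 mm off the grasp point. I allowed for that when aiming.

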